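# Get the red scraper from behind two others on a crowded hook

### The arm

A 6-joint arm with a two-finger parallel gripper is mounted at the origin on the work surface. World frame = base frame: x ahead of the robot, y to its left, z up, the work surface at z = 0. Lengths are in m, angles in rad, forces in N, time in s.
With the tool pointing down it reaches from about 0.275 to 0.825 m from the base axis. Payload 4.9 kg.
Tool frame: the origin (TCP) lies on the mounting face of the last link; the fingertips stand 173 mm ahead of it and the grasp point (between the pads) lies 155 mm ahead of it; x points along the fingers, y is the direction in which the jaws open and shut, and the axes are right-handed (so a half turn about x gives the same grasp; the last joint's range is limited). The gripper opens to 85 mm and grips with 20 to 120 N. Pads are 22 mm wide; open, the fingers measure 114 mm over their backs; the gripper's body (76 mm by 85 mm) begins 54 mm behind the grasp point. The pads swing forward as they close: fully open they stand 13 mm farther back than shut.
Start: joints at [-1.468, 0.326, -0.193, 1.052, 0, 1.437], TCP at [0.129, -0.535, 0.405] pointing down, gripper open.
Joint ranges: [-2.65, 2.65], [-0.97, 1.79], [-1.3, 1.35], [-1.93, 2.1], [-1.47, 1.37], [-3.14, 3.14]. Speed limits (rad/s): [2.57, 2.57, 3.14, 3.14, 3.14, 3.14].

### API

Orientations are given as a unit quaternion [w, x, y, z].
In Python, from cell import manip, optics gives the robot as it stands. The module is installed in compiled form; this text tells all that it offers.
- The arm moves only by the tool arm_command, never from a script. Its argument "moves" is a list of rows, each an object with "travel": the shift along the tool's x, y, z in m, a list of three; "spin": the turn about the tool's x in rad. A call has 1 to 20 rows; each row is the pose to reach, as a shift and turn from the pose measured when the call began, along the tool's axes at that moment; what a row does not reach only later rows make up. A row lasts 1/8 s, in which the tool goes at most 62.5 mm and 10.7 degrees, less where a joint would pass 70% of its speed; a pose out of reach is approached as far as the arm can. A call with a gripper value outside its range is refused whole. "hand" is the finger opening in m, from 0 to 0.0854, set as the call begins (left out, the last holds). The fingers move at their own pace and stop on an object; the grip force is fixed at half the most. Time passes only in rows, so rows that repeat a pose let the fingers close. It gives the time, the measured TCP pose, the force and the opening at its end, in the units of the state.
- manip.observe(): the state, without advancing time (a new reading comes with each control period).
- optics.camera(name): name is "scene" or "side" or "wrist"; returns (picture, depth): 400x640x3 uint8, blue, green, red; 400x640 float32, m along the optical axis (not along the pixel's ray), 0 where there is no reading.
- optics.get_calibration(name): a dict with "fx", "fy", "cx", "cy" (pixels), "R" (3x3) and "t" (3): a world point X has camera coordinates R X + t. Camera axes: x right, y down, z forward; pixel columns grow to the right and rows downward; lengths in m; the calibration is good to about 2 mm. A picture is of the moment at which its call begins: read the wrist's pose just before it. get_calibration takes no time and is no camera call; for the wrist camera it gives the pose at the moment of the call.
- manip.hand_in(): hands the job in, once; it reports no verdict.
The state is a dict: "t": time; "q": joint angles; "joint_velocities": joint speeds; "effort": joint torques, N m; "tcp_pos": TCP position; "orientation": TCP orientation; "contact_force": force on the tool from outside, world axes, zero at the start; "moment": the same for the moment, N m; "width": opening from 0.0 (shut) to 1.0 (fully open).
Only numpy, scipy, OpenCV 4.12 (cv2) and the standard library are available. Lean on these libraries where they do the work, as an engineer would, in place of code of your own. Each camera call takes 0.05 s, during which the arm holds its last target.

### The job

The red paint scraper hangs at the back of the crowded hook under the bracket shelf, behind the ice scraper and the squeegee. First move the ice scraper and the squeegee to the spare hook and leave both hanging there, the red one still on its own hook; then take the red scraper off and stand it, blade down, in the narrow empty slot of the top plastic tier. Feel for the floor of the slot, whose height differs: lower the scraper gently until its blade rests on it, and only then let go. Drop nothing, and do not shift the other things on the bench and shelf.

Things in the scene. Friction and masses are not known exactly. Their poses are not given: they have to be found in the camera images.
- rack: galvanized open-frame shelf stand, fixed, no back panel. Origin on the bench below the hook rail's front face, mid length; x away from the robot, y along the rail, z up. Rail: x 0 to 12 mm, z 176 to 204, y +-260. Posts 22 mm wide at y +-260, x 45 to 75; feet x -30 to 130, 50 wide, 8 high. A white toggle switch plate is on the +y post.
- shelf_edge (a point): middle of the lower front edge of the shelf board above the hooks, 307 mm above the bench, 15 mm nearer the robot than the rail; the board is 560 mm long, 135 mm deep, top at 325 mm. It bars a vertical gripper from the rear places on the hooks: lean the tool back towards the robot about 30 degrees.
- full_hook: the crowded hook, fixed to the rail; left or right varies. Steel rod 8 mm thick. Origin on the rod axis at the rail's front face (190 mm above the bench); z up. The rod runs 84 mm level along its own -x (towards the robot), then rises: its axis ends at x=-92, z=+8 mm (tip top 12 mm above the level axis).
- spare_hook: the empty spare hook, same shape and axes as full_hook, same height, 180 to 240 mm to one side of it. Two tools fit on it one behind the other; leave 30 mm or more between them so that fingertips have room.
- ice_scraper: blue ice scraper, white blade 92 mm wide; front-most; about 110 g. Origin: where the rod axis passes through its loop when hung; z up, x thickness, y across. Loop 52 mm wide, flat parallel outer sides (grip across y 5 mm below origin), 10 thick, from 11 above to 48 below origin; opening 36 wide, from 4 above (20 degree inverted V, centres on the rod) to 38 below. Bottom 140 below origin.
- squeegee: yellow squeegee with black head 110 mm wide, 13 thick; in the middle, normally 17 mm behind the ice scraper; about 110 g. Origin, axes and loop heights as the ice scraper's. Loop 42 mm wide (narrower than the ice scraper's), flat parallel outer sides, 10 thick, opening 26 wide. Bottom 137 mm below origin.
- red_scraper: red paint scraper, steel blade; rear-most, about 34 mm in front of the rail; about 120 g. Origin, axes and loop heights as the ice scraper's. Loop 32 mm wide, flat parallel outer sides, 10 thick, opening 18 wide. Stem 26 wide, 12 thick; blade 60 wide, 4 thick, lower edge 150 mm below origin.
- red_edge (a point): middle of the lower edge of the red scraper's blade; axes as the red scraper's
- tiers: stack of two plastic tiers (grey below, green on top), fixed, 130 mm (x) by 128 mm (y), 156 mm high; left or right of the robot's front varies. Origin at the centre of its underside, z up. The top tier has a narrow empty slot along its -x side and a stock bin (cardboard box, orange tube) at +x.
- slot (a point): centre of the narrow slot's fixed bottom, 72 mm above the bench; axes as the tiers'. Slot 40 mm wide along x, 120 mm long along y; walls 4 mm thick rise 84 mm above this point. A stiff white floor plate lies in it, its top 4 to 26 mm above this point, not measured: feel for it. Scraper's y goes along the slot's y; it may lean on a wall afterwards.
- jug: closed grey jug, 75 x 110 mm, 160 mm high, on the bench on the side opposite the tiers; bystander; origin under its centre
- funnel: white funnel, 96 mm across, 95 mm high, mouth down on the shelf; bystander; origin under its centre
- wiper_arm: chrome wiper arm, 250 mm long, lying on the shelf; bystander; origin under it, 80 mm from either end of its flat bar
- glass_bottle: green glass bottle, 190 mm high, 68 mm across, on the bench at the left; bystander; origin under its centre
- spray_can: blue can, 180 mm high, 64 mm across, on the bench at the right; bystander; origin under its centre
Things that resemble listed ones, but are neither listed nor needed, are in the scene too. Leave any turquoise look-alike of the squeegee alone.

How it is judged:
On the way, in this order (a step that is already met when the one before it is completed fails the run):
1. the ice scraper and the squeegee hang on the spare hook, let go, while the red scraper still hangs on its own hook (x of ice_scraper in the frame of spare_hook between -0.086 and -0.006 m and y of ice_scraper in the frame of spare_hook between -0.008 and 0.008 m and z of ice_scraper in the frame of spare_hook between -0.006 and 0.006 m and angle between each of ice_scraper, squeegee, red_scraper's own z axis and vertical below 0.3 rad and x of squeegee in the frame of spare_hook between -0.086 and -0.006 m and y of squeegee in the frame of spare_hook between -0.008 and 0.008 m and z of squeegee in the frame of spare_hook between -0.006 and 0.006 m and contact force between the fingers and ice_scraper below 0.1 N and contact force between the fingers and squeegee below 0.1 N and x of red_scraper in the frame of full_hook between -0.086 and -0.006 m and y of red_scraper in the frame of full_hook between -0.008 and 0.008 m and z of red_scraper in the frame of full_hook between -0.006 and 0.006 m), for 0.2 s.
2. the red scraper is off its hook and lifted clear of it (distance between red_scraper and full_hook above 0.13 m and height (world z) of red_edge above 0.06 m).
3. the red scraper, still held, rests its blade on the floor in the slot (x of red_edge in the frame of slot between -0.022 and 0.022 m and y of red_edge in the frame of slot between -0.06 and 0.06 m and z of red_edge in the frame of slot between -0.002 and 0.034 m and contact force between red_scraper and tiers above 0.3 N and contact force between the fingers and red_scraper above 1 N), for 0.05 s.
At the end, for the whole second after the job is handed in: Both front tools hang on the spare hook (loop origin within 8 mm sideways, 6 mm in height of the rod axis, 6 to 86 mm from the rail, within 0.3 rad of upright); the red one stands blade down in the slot (edge at most 34 mm above its bottom, leaning under 0.7 rad); all released and still (x of ice_scraper in the frame of spare_hook between -0.086 and -0.006 m and y of ice_scraper in the frame of spare_hook between -0.008 and 0.008 m and z of ice_scraper in the frame of spare_hook between -0.006 and 0.006 m and angle between each of ice_scraper, squeegee's own z axis and vertical below 0.3 rad and x of squeegee in the frame of spare_hook between -0.086 and -0.006 m and y of squeegee in the frame of spare_hook between -0.008 and 0.008 m and z of squeegee in the frame of spare_hook between -0.006 and 0.006 m and x of red_edge in the frame of slot between -0.022 and 0.022 m and y of red_edge in the frame of slot between -0.06 and 0.06 m and z of red_edge in the frame of slot between -0.002 and 0.034 m and angle between red_scraper's own z axis and vertical below 0.7 rad and linear speed of each of ice_scraper, squeegee, red_scraper below 0.03 m/s and angular speed of each of ice_scraper, squeegee, red_scraper below 0.3 rad/s and contact force between the fingers and ice_scraper below 0.1 N and contact force between the fingers and squeegee below 0.1 N and contact force between the fingers and red_scraper below 0.1 N); the robot touches nothing.
It fails at once if the red scraper is pressed on the tiers with over 60 N (contact force between red_scraper and tiers above 60 N).
It fails at once if a hanging tool is dropped or thrown (faster than 0.7 m/s while not held) ((linear speed of ice_scraper above 0.7 m/s and contact force between the fingers and ice_scraper below 0.1 N) or (linear speed of squeegee above 0.7 m/s and contact force between the fingers and squeegee below 0.1 N) or (linear speed of red_scraper above 0.7 m/s and contact force between the fingers and red_scraper below 0.1 N)).
It fails at once if the jug, funnel, wiper arm, bottle or can is shifted by more than 30 mm (distance of any of jug, funnel, wiper_arm, glass_bottle, spray_can from where it was at the start of the episode above 0.03 m).
It also fails if it takes over 70 s, if anything falls off the work surface, if the arm or the gripper's body presses on something with over 40 N, if the wrist force passes 120 N, or if a joint passes its speed limit or range.

## Working session

There is one attempt and no reset: what is moved stays moved. The work goes in short steps, Python scripts to look and compute and a tool call to move; the robot and the scene stay as the last step left them, time stands still between calls to the robot, and variables do not carry over. Pictures are saved under pics/ and viewed, and the job is handed in when it is done.

Besides the shell and the picture viewer there is one more tool, called after "Request:" as name(argument=value, ...) on one line, values as JSON. arm_command: Moves the arm, as the interface text tells. Its arguments: {"type":"object","properties":{"moves":{"type":"array","items":{"type":"object","properties":{"travel":{"type":"array","items":{"type":"number"}},"spin":{"type":"number"}}}},"hand":{"type":"number"}},"required":["moves"]}

```bash
ls; mkdir -p pics
python3 - <<'E'
from cell import manip, optics
import cv2,numpy as np
s=manip.observe()
print({k:np.round(v,4) for k,v in s.items()})
for n in ["scene","side","wrist"]:
    p,d=optics.camera(n); cv2.imwrite(f"pics/{n}0.png",p); np.save(f"pics/{n}0.npy",d)
    c=optics.get_calibration(n); print(n,{k:np.round(v,4).tolist() for k,v in c.items()})
E
```

```text
pics
{'t': np.float64(0.0), 'q': array([-1.4682,  0.3269, -0.1936,  1.052 ,  0.    ,  1.4366]), 'joint_velocities': array([-0.0002, -0.0003,  0.0009, -0.0008,  0.0004, -0.0008]), 'effort': array([-1.20000e-03, -4.43396e+01,  2.62441e+01,  1.52000e-02,
       -2.00000e-04, -0.00000e+00]), 'tcp_pos': array([ 0.129 , -0.5344,  0.4039]), 'orientation': array([ 0.0829,  0.7022,  0.0841, -0.7021]), 'contact_force': array([0.0665, 0.3796, 0.1122]), 'moment': array([-0.0453,  0.0128, -0.0192]), 'width': np.float64(0.9939)}
scene {'fx': 470.9273, 'fy': 470.9273, 'cx': 328.1868, 'cy': 206.4092, 'R': [[1.0, -0.0007, 0.0098], [0.003, -0.9318, -0.3629], [0.0094, 0.3629, -0.9318]], 't': [-0.5255, 0.088, 1.8856]}
side {'fx': 469.9044, 'fy': 469.9044, 'cx': 322.2915, 'cy': 193.9577, 'R': [[-0.6855, -0.7281, 0.0025], [-0.3631, 0.3388, -0.8679], [0.6311, -0.5959, -0.4967]], 't': [0.3881, 0.3563, 1.3577]}
wrist {'fx': 282.6989, 'fy': 282.6989, 'cx': 316.6727, 'cy': 202.0963, 'R': [[0.2341, -0.9722, -0.0002], [-0.9223, -0.2221, 0.3163], [-0.3076, -0.0738, -0.9487]], 't': [-0.5495, -0.0406, 0.3792]}
```

View pics/scene0.png

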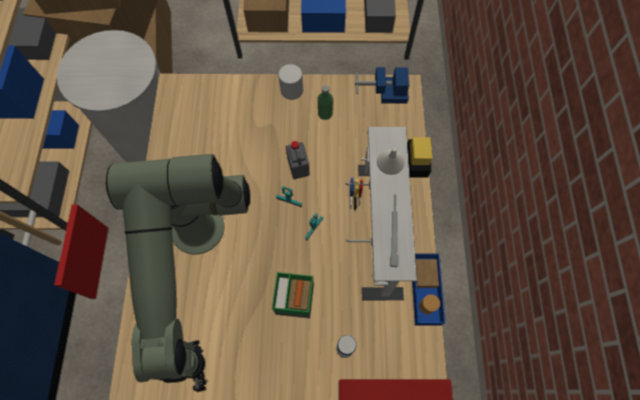

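View pics/side0.png

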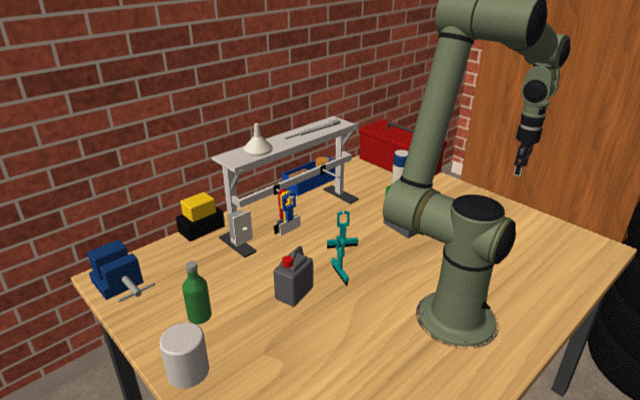

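View pics/wrist0.png

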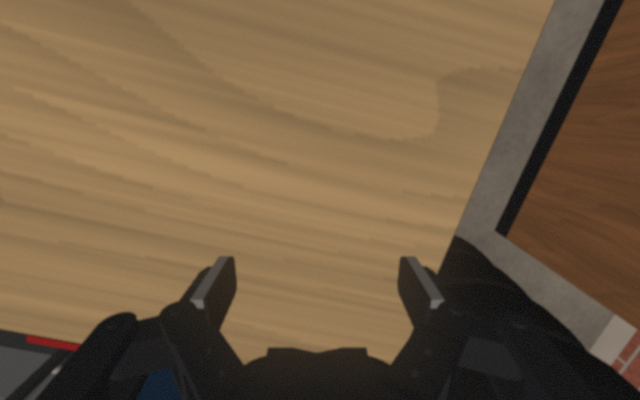

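The scene shows the rack at the right, with the full hook near (355,190) and the spare hook at (358,241). The tiers are at (293,293) and the jug at (298,155). The turquoise decoys lie at (290,197) and (315,225). Next I'll zoom in and measure.

```bash
cat > h.py <<'E'
from cell import manip, optics
import cv2,numpy as np
from scipy.spatial.transform import Rotation as Ro
def shot(n,tag):
    p,d=optics.camera(n); c=optics.get_calibration(n)
    cv2.imwrite(f"pics/{n}{tag}.png",p); np.save(f"pics/{n}{tag}.npy",d)
    np.savez(f"pics/{n}{tag}_c.npz",**c); return p,d,c
def load(n,tag):
    return cv2.imread(f"pics/{n}{tag}.png"),np.load(f"pics/{n}{tag}.npy"),dict(np.load(f"pics/{n}{tag}_c.npz"))
def cloud(d,c):
    v,u=np.mgrid[:400,:640]
    P=np.stack([(u-c['cx'])/c['fx']*d,(v-c['cy'])/c['fy']*d,d],-1)
    return (P-c['t'])@c['R']
def crop(p,u0,v0,u1,v1,name,k=6):
    cv2.imwrite(f"pics/{name}.png",cv2.resize(p[v0:v1,u0:u1],None,fx=k,fy=k,interpolation=cv2.INTER_CUBIC))
def ray(c,u,v):
    d=c['R'].T@np.array([(u-c['cx'])/c['fx'],(v-c['cy'])/c['fy'],1]); o=-c['R'].T@c['t']; return o,d
def onz(c,u,v,z):
    o,d=ray(c,u,v); return o+d*(z-o[2])/d[2]
def proj(c,X):
    x=c['R']@np.array(X)+c['t']; return np.array([x[0]/x[2]*c['fx']+c['cx'],x[1]/x[2]*c['fy']+c['cy']])
E
python3 - <<'E'
from h import *
for n in ["scene","side"]:
    np.savez(f"pics/{n}0_c.npz",**optics.get_calibration(n))
p,d,c=load("scene","0"); crop(p,265,120,425,320,"c1",3*1)
crop(p,335,160,425,250,"c2",6); crop(p,262,262,325,325,"c3",8)
P=cloud(d,c)
for q in [(200,330),(230,380),(130,385),(272,375),(190,352),(193,361),(241,352),(285,282),(285,300),(270,290)]:
    print(q,np.round(P[q],3))
# top shelf points
m=(abs(P[...,2]-0.325)<0.006)&(P[...,0]>0.4)&(P[...,0]<.8); 
u8=m.astype(np.uint8); n,l,st,_=cv2.connectedComponentsWithStats(u8); k=1+st[1:,4].argmax()
X=P[l==k]; r=cv2.minAreaRect((X[:,:2]*1000).astype(np.float32)); print(r,X[:,2].mean()); print(cv2.boxPoints(r))
m=(abs(P[...,2]-0.156)<0.006)&(P[...,0]>0.1)&(P[...,0]<.5)&(P[...,1]<-.05)&(P[...,1]>-.35)
X=P[m]; r=cv2.minAreaRect((X[:,:2]*1000).astype(np.float32)); print(r,m.sum()); print(cv2.boxPoints(r))
p,d,c=load("side","0"); crop(p,200,110,380,290,"c4",4); crop(p,265,175,315,240,"c5",10)
E
```

```text
(200, 330) [0.533 0.12  0.011]
(230, 380) [ 0.693 -0.112  0.322]
(130, 385) [0.725 0.262 0.328]
(272, 375) [ 0.671 -0.253  0.321]
(190, 352) [0.612 0.086 0.193]
(193, 361) [0.65  0.101 0.131]
(241, 352) [ 0.608 -0.11   0.191]
(285, 282) [ 0.355 -0.244  0.078]
(285, 300) [ 0.424 -0.258  0.142]
(270, 290) [ 0.378 -0.17   0.005]
((732.158447265625, -0.60516357421875), (138.0211944580078, 559.6465454101562), 0.3041505515575409) 0.3243801396367617
[[ 661.6634   278.84784]
 [ 664.6342  -280.79083]
 [ 802.6535  -280.05817]
 [ 799.6827   279.5805 ]]
((399.22332763671875, -282.8013000488281), (129.02999877929688, 130.31625366210938), 83.99699401855469) 213
[[ 327.67548 -340.14825]
 [ 457.27716 -353.7768 ]
 [ 470.77118 -225.45435]
 [ 341.1695  -211.8258 ]]
```

View pics/c2.png

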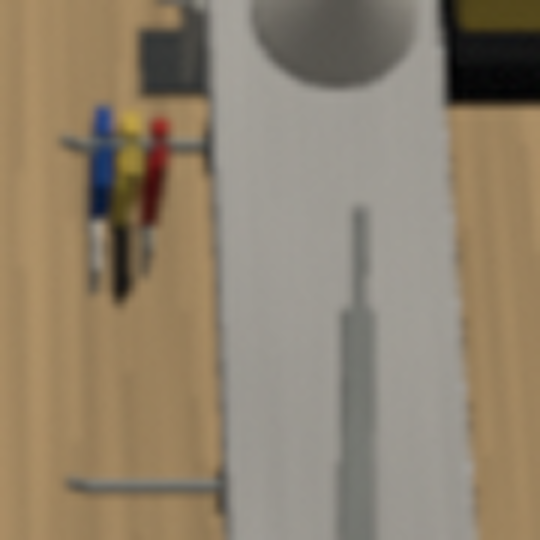

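View pics/c3.png

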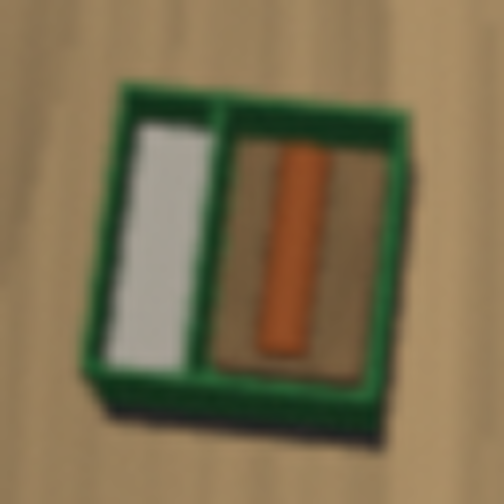

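View pics/c4.png

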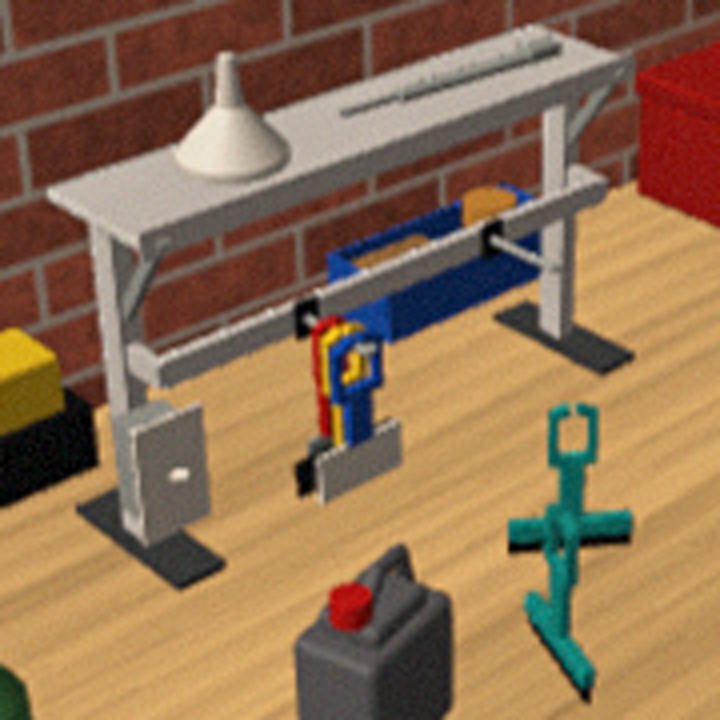

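View pics/c5.png

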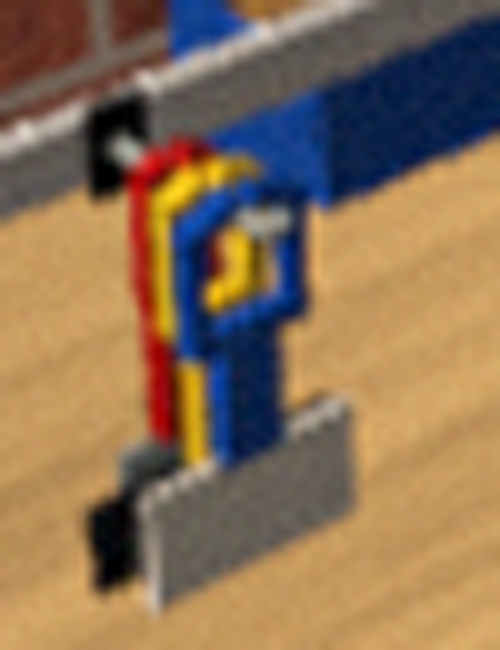

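The moves can't command tilt, and the tool points straight down. Going past a joint limit (a pose "out of reach is approached as far as the arm can") may give the lean I need. I'll test that upwards, in free space.

Request:
arm_command(moves=[{"travel":[-0.06,0,0]},{"travel":[-0.12,0,0]},{"travel":[-0.18,0,0]},{"travel":[-0.24,0,0]},{"travel":[-0.3,0,0]},{"travel":[-0.3,0,0]}])

```text
validation failed for argument at $.mo...
```

Run:
```python
from h import *
s=manip.observe();print({k:np.round(v,3).tolist() for k,v in s.items()})
```

```text
{'t': 0.15, 'q': [-1.468, 0.327, -0.193, 1.052, 0.0, 1.437], 'joint_velocities': [0.0, -0.001, 0.002, -0.001, 0.0, -0.001], 'effort': [0.001, -44.37, 26.267, 0.01, -0.0, 0.0], 'tcp_pos': [0.129, -0.534, 0.404], 'orientation': [0.083, 0.702, 0.084, -0.702], 'contact_force': [-0.279, -0.029, 0.43], 'moment': [0.012, 0.021, 0.024], 'width': 1.003}
```

Validation failed, so I probably need to give spin in every row.

Request:
arm_command(moves=[{"travel":[-0.06,0,0],"spin":0},{"travel":[-0.12,0,0],"spin":0},{"travel":[-0.18,0,0],"spin":0},{"travel":[-0.24,0,0],"spin":0},{"travel":[-0.3,0,0],"spin":0},{"travel":[-0.3,0,0],"spin":0}])

```text
t: 0.9
tcp_pos: [0.129, -0.5343, 0.7095]
orientation: [-0.087, -0.702, -0.08, 0.702]
contact_force: [0.0, -0.7, -0.2]
width: 1.0
```

Run:
```python
from h import *
s=manip.observe();print({k:np.round(v,3).tolist() for k,v in s.items()})
```

```text
{'t': 0.9, 'q': [-1.468, 0.351, 0.617, 1.828, 0.0, 1.437], 'joint_velocities': [0.001, 0.023, -0.171, -0.091, -0.0, -0.001], 'effort': [-0.062, -45.944, 27.322, 0.995, -0.012, 0.0], 'tcp_pos': [0.129, -0.534, 0.709], 'orientation': [-0.087, -0.702, -0.08, 0.702], 'contact_force': [0.033, -0.697, -0.189], 'moment': [-0.005, -0.014, 0.046], 'width': 1.0}
```

Request:
arm_command(moves=[{"travel":[-0.06,0,0],"spin":0},{"travel":[-0.12,0,0],"spin":0},{"travel":[-0.18,0,0],"spin":0},{"travel":[-0.24,0,0],"spin":0},{"travel":[-0.3,0,0],"spin":0},{"travel":[-0.3,0,0],"spin":0}])

```text
t: 1.65
tcp_pos: [0.1141, -0.4622, 0.8234]
orientation: [0.106, 0.702, 0.061, -0.702]
contact_force: [-0.1, 0.2, 0.2]
width: 1.002
```

```bash
cat >> h.py <<'E'
def st():
    s=manip.observe();q=s['orientation'];M=Ro.from_quat([q[1],q[2],q[3],q[0]]).as_matrix()
    print('t',round(float(s['t']),2),'q',np.round(s['q'],3).tolist(),'tcp',np.round(s['tcp_pos'],4).tolist(),'F',np.round(s['contact_force'],1).tolist(),'w',round(float(s['width']),3))
    print('axes(cols)\n',np.round(M,3)); gp=s['tcp_pos']+.155*M[:,0]; print('grasp',np.round(gp,4)); return s,M
E
python3 -c "
from h import *
st()"
```

```text
t 1.65 q [-1.485, 0.325, 0.921, 2.103, 0.003, 1.42] tcp [0.1141, -0.4622, 0.8234] F [-0.1, 0.2, 0.2] w 1.002
axes(cols)
 [[ 0.008  0.234 -0.972]
 [-0.063 -0.97  -0.234]
 [-0.998  0.063  0.007]]
grasp [ 0.1153 -0.4719  0.6687]
```

Request:
arm_command(moves=[{"travel":[-0.06,0.03,0],"spin":0},{"travel":[-0.12,0.06,0],"spin":0},{"travel":[-0.18,0.1,0],"spin":0},{"travel":[-0.24,0.1,0],"spin":0},{"travel":[-0.3,0.1,0],"spin":0},{"travel":[-0.3,0.1,0],"spin":0}])

```text
t: 2.4
tcp_pos: [0.1133, -0.442, 0.8461]
orientation: [0.125, 0.701, 0.041, -0.7]
contact_force: [-0.2, -0.8, -0.4]
width: 1.0
```

```bash
python3 -c "
from h import *
st()"
```

```text
t 2.4 q [-1.483, 0.289, 0.941, 2.104, 0.005, 1.422] tcp [0.1133, -0.442, 0.8461] F [-0.2, -0.8, -0.4] w 1.0
axes(cols)
 [[ 0.015  0.234 -0.972]
 [-0.118 -0.965 -0.234]
 [-0.993  0.118  0.013]]
grasp [ 0.1156 -0.4602  0.6922]
```

Request:
arm_command(moves=[{"travel":[-0.4,-0.2,0],"spin":0},{"travel":[-0.4,-0.2,0],"spin":0},{"travel":[-0.4,-0.2,0],"spin":0}])

```text
t: 2.78
tcp_pos: [0.089, -0.3192, 0.8818]
orientation: [-0.143, -0.699, -0.024, 0.7]
contact_force: [-1.1, -0.1, 0.1]
width: 1.006
```

```bash
python3 -c "
from h import *
st()"
```

```text
t 2.77 q [-1.527, 0.043, 0.743, 2.104, 0.01, 1.379] tcp [0.089, -0.3192, 0.8818] F [-1.1, -0.1, 0.1] w 1.006
axes(cols)
 [[ 0.018  0.233 -0.972]
 [-0.166 -0.958 -0.233]
 [-0.986  0.166  0.022]]
grasp [ 0.0917 -0.345   0.729 ]
```

Request:
arm_command(moves=[{"travel":[-0.5,0.1,0],"spin":0},{"travel":[-0.5,0.1,0],"spin":0},{"travel":[-0.5,0.1,0],"spin":0},{"travel":[-0.5,0.1,0],"spin":0}])

```text
t: 3.28
tcp_pos: [0.0938, -0.2959, 0.8983]
orientation: [-0.161, -0.696, -0.005, 0.7]
contact_force: [0.6, 0.3, 0.5]
width: 0.999
```

```bash
python3 -c "
from h import *
st()"
```

```text
t 3.27 q [-1.506, 0.008, 0.763, 2.103, 0.007, 1.4] tcp [0.0938, -0.2959, 0.8983] F [0.6, 0.3, 0.5] w 0.999
axes(cols)
 [[ 0.021  0.232 -0.972]
 [-0.219 -0.948 -0.231]
 [-0.975  0.218  0.031]]
grasp [ 0.0971 -0.3299  0.7471]
```

Request:
arm_command(moves=[{"travel":[-0.5,0.1,0],"spin":0},{"travel":[-0.5,0.1,0],"spin":0}])

```text
t: 3.52
tcp_pos: [0.0964, -0.2784, 0.9149]
orientation: [-0.181, -0.693, 0.015, 0.698]
contact_force: [0.5, 0.7, 0.6]
width: 1.001
```

Request:
arm_command(moves=[{"travel":[-0.5,0.2,0],"spin":0},{"travel":[-0.5,0.2,0],"spin":0}])

```text
t: 3.78
tcp_pos: [0.1025, -0.2759, 0.9311]
orientation: [-0.2, -0.69, 0.035, 0.695]
contact_force: [-0.2, 0.7, 0.3]
width: 1.001
```

Request:
arm_command(moves=[{"travel":[-0.5,0.2,0],"spin":0},{"travel":[-0.5,0.2,0],"spin":0}])

```text
t: 4.03
tcp_pos: [0.1068, -0.2674, 0.9464]
orientation: [-0.218, -0.686, 0.054, 0.692]
contact_force: [0.3, -0.6, -0.2]
width: 0.997
```

```bash
python3 -c "
from h import *
st()"
```

```text
t 4.03 q [-1.445, -0.002, 0.919, 2.104, -0.01, 1.458] tcp [0.1068, -0.2674, 0.9464] F [0.3, -0.6, -0.2] w 0.997
axes(cols)
 [[ 0.037  0.228 -0.973]
 [-0.377 -0.899 -0.225]
 [-0.926  0.375  0.052]]
grasp [ 0.1126 -0.3258  0.8029]
```

```bash
cat >> h.py <<'E'
def to(s,M,tcp): return np.round(M.T@(np.array(tcp)-s['tcp_pos']),4).tolist()
def tog(s,M,g): return np.round(M.T@(np.array(g)-(s['tcp_pos']+.155*M[:,0])),4).tolist()
E
python3 -c "
from h import *
s,M=st(); print(to(s,M,[.39,.315,.70]),to(s,M,[.32,-.05,.82]))"
```

```text
t 4.03 q [-1.445, -0.002, 0.919, 2.104, -0.01, 1.458] tcp [0.1068, -0.2674, 0.9464] F [0.3, -0.6, -0.2] w 0.997
axes(cols)
 [[ 0.037  0.228 -0.973]
 [-0.377 -0.899 -0.225]
 [-0.926  0.375  0.052]]
grasp [ 0.1126 -0.3258  0.8029]
[0.0194, -0.5513, -0.4193] [0.0431, -0.1942, -0.2629]
```

Request:
arm_command(moves=[{"travel":[0.009,-0.039,-0.053],"spin":0},{"travel":[0.018,-0.078,-0.106],"spin":0},{"travel":[0.027,-0.117,-0.159],"spin":0},{"travel":[0.036,-0.156,-0.212],"spin":0},{"travel":[0.043,-0.194,-0.263],"spin":0},{"travel":[0.04,-0.25,-0.288],"spin":0},{"travel":[0.036,-0.306,-0.313],"spin":0},{"travel":[0.032,-0.362,-0.338],"spin":0},{"travel":[0.028,-0.418,-0.363],"spin":0},{"travel":[0.024,-0.474,-0.388],"spin":0},{"travel":[0.02,-0.53,-0.41],"spin":0},{"travel":[0.02,-0.55,-0.42],"spin":0},{"travel":[0.02,-0.55,-0.42],"spin":0}])

```text
t: 5.65
tcp_pos: [0.4153, 0.1557, 0.7153]
orientation: [-0.226, -0.688, 0.017, 0.69]
contact_force: [-0.4, -0.4, 0.0]
width: 1.004
```

```bash
python3 -c "
from h import *
st()"
```

```text
t 5.65 q [0.291, 0.152, 0.345, 1.817, -0.342, 3.141] tcp [0.4153, 0.1557, 0.7153] F [-0.4, -0.4, 0.0] w 1.004
axes(cols)
 [[ 0.048  0.288 -0.956]
 [-0.335 -0.897 -0.287]
 [-0.941  0.334  0.053]]
grasp [0.4228 0.1038 0.5695]
```

```bash
python3 -c "
from h import *
s,M=st(); print(to(s,M,[.39,.315,.70]))"
```

```text
t 5.65 q [0.291, 0.152, 0.345, 1.817, -0.342, 3.141] tcp [0.4153, 0.1557, 0.7153] F [-0.4, -0.4, 0.0] w 1.004
axes(cols)
 [[ 0.048  0.288 -0.956]
 [-0.335 -0.897 -0.287]
 [-0.941  0.334  0.053]]
grasp [0.4228 0.1038 0.5695]
[-0.0402, -0.1553, -0.0224]
```

Request:
arm_command(moves=[{"travel":[-0.01,-0.03,-0.01],"spin":-0.18},{"travel":[-0.02,-0.06,-0.01],"spin":-0.36},{"travel":[-0.03,-0.09,-0.02],"spin":-0.54},{"travel":[-0.04,-0.12,-0.02],"spin":-0.72},{"travel":[-0.04,-0.155,-0.02],"spin":-0.9},{"travel":[-0.04,-0.155,-0.02],"spin":-1.08},{"travel":[-0.04,-0.155,-0.02],"spin":-1.26},{"travel":[-0.04,-0.155,-0.02],"spin":-1.44},{"travel":[-0.04,-0.155,-0.02],"spin":-1.62},{"travel":[-0.04,-0.155,-0.02],"spin":-1.8},{"travel":[-0.04,-0.155,-0.02],"spin":-1.98},{"travel":[-0.04,-0.155,-0.02],"spin":-2.16},{"travel":[-0.04,-0.155,-0.02],"spin":-2.34},{"travel":[-0.04,-0.155,-0.02],"spin":-2.52},{"travel":[-0.04,-0.155,-0.02],"spin":-2.7},{"travel":[-0.04,-0.155,-0.02],"spin":-2.83}])

```text
t: 7.65
tcp_pos: [0.3882, 0.3133, 0.7005]
orientation: [0.715, -0.117, 0.679, -0.123]
contact_force: [-0.2, -0.6, 0.3]
width: 0.999
```

```bash
python3 -c "
from h import *
s,M=st()"
```

```text
t 7.65 q [0.61, 0.317, 0.519, 1.933, -0.307, 0.643] tcp [0.3882, 0.3133, 0.7005] F [-0.2, -0.6, 0.3] w 0.999
axes(cols)
 [[ 0.049  0.016  0.999]
 [-0.335  0.942  0.001]
 [-0.941 -0.335  0.051]]
grasp [0.3957 0.2613 0.5546]
```

Request:
arm_command(moves=[{"travel":[-0.5,-0.06,0.19],"spin":0},{"travel":[-0.5,-0.06,0.19],"spin":0},{"travel":[-0.5,-0.06,0.19],"spin":0}])

```text
t: 8.02
tcp_pos: [0.4069, 0.301, 0.7707]
orientation: [0.732, -0.111, 0.663, -0.111]
contact_force: [0.4, -0.6, 0.2]
width: 0.994
```

Request:
arm_command(moves=[{"travel":[-0.5,-0.06,0.19],"spin":0},{"travel":[-0.5,-0.06,0.19],"spin":0}])

```text
t: 8.28
tcp_pos: [0.4055, 0.2809, 0.7967]
orientation: [0.75, -0.105, 0.646, -0.099]
contact_force: [-0.3, -0.3, 0.0]
width: 1.003
```

```bash
python3 -c "
from h import *
s,M=st()"
```

```text
t 8.28 q [0.541, 0.367, 0.877, 2.104, -0.325, 0.537] tcp [0.4055, 0.2809, 0.7967] F [-0.3, -0.3, 0.0] w 1.003
axes(cols)
 [[ 0.146  0.014  0.989]
 [-0.285  0.958  0.029]
 [-0.947 -0.286  0.144]]
grasp [0.4281 0.2367 0.6498]
```

Request:
arm_command(moves=[{"travel":[-0.53,0.1,0.18],"spin":0},{"travel":[-0.53,0.1,0.18],"spin":0}])

```text
t: 8.52
tcp_pos: [0.3957, 0.2914, 0.8117]
orientation: [0.766, -0.099, 0.629, -0.088]
contact_force: [0.4, -0.0, -0.3]
width: 1.003
```

Request:
arm_command(moves=[{"travel":[-0.53,0.1,0.18],"spin":0},{"travel":[-0.53,0.1,0.18],"spin":0}])

```text
t: 8.78
tcp_pos: [0.382, 0.2995, 0.8278]
orientation: [0.782, -0.093, 0.611, -0.076]
contact_force: [-1.1, 0.7, 0.1]
width: 1.003
```

```bash
python3 -c "
from h import *
s,M=st()"
```

```text
t 8.78 q [0.601, 0.356, 0.96, 2.104, -0.334, 0.564] tcp [0.382, 0.2995, 0.8278] F [-1.1, 0.7, 0.1] w 1.003
axes(cols)
 [[ 0.241  0.005  0.971]
 [-0.232  0.971  0.053]
 [-0.942 -0.238  0.235]]
grasp [0.4193 0.2635 0.6817]
```

Request:
arm_command(moves=[{"travel":[-0.59,0.27,0.04],"spin":0},{"travel":[-0.59,0.27,0.04],"spin":0}])

```text
t: 9.02
tcp_pos: [0.3408, 0.3326, 0.8357]
orientation: [0.796, -0.086, 0.596, -0.063]
contact_force: [-0.1, 0.7, -0.1]
width: 0.997
```

Request:
arm_command(moves=[{"travel":[-0.59,0.27,0.04],"spin":0},{"travel":[-0.59,0.27,0.04],"spin":0}])

```text
t: 9.28
tcp_pos: [0.3004, 0.3603, 0.8432]
orientation: [0.808, -0.078, 0.582, -0.049]
contact_force: [0.7, -0.0, -0.7]
width: 0.999
```

```bash
python3 -c "
from h import *
s,M=st()"
```

```text
t 9.28 q [0.816, 0.326, 0.96, 2.104, -0.355, 0.755] tcp [0.3004, 0.3603, 0.8432] F [0.7, -0.0, -0.7] w 0.999
axes(cols)
 [[ 0.318 -0.012  0.948]
 [-0.169  0.983  0.07 ]
 [-0.933 -0.183  0.311]]
grasp [0.3498 0.3341 0.6986]
```

Request:
arm_command(moves=[{"travel":[-0.5,0.1,0.25],"spin":0},{"travel":[-0.5,0.1,0.25],"spin":0}])

```text
t: 9.52
tcp_pos: [0.3002, 0.3557, 0.8613]
orientation: [0.821, -0.07, 0.565, -0.034]
contact_force: [-0.5, -0.1, -0.0]
width: 0.997
```

Request:
arm_command(moves=[{"travel":[-0.5,0.1,0.25],"spin":0},{"travel":[-0.5,0.1,0.25],"spin":0}])

```text
t: 9.78
tcp_pos: [0.2951, 0.3485, 0.8798]
orientation: [0.834, -0.062, 0.549, -0.019]
contact_force: [-0.1, 0.3, -0.6]
width: 1.001
```

```bash
python3 -c "
from h import *
s,M=st()"
```

```text
t 9.78 q [0.809, 0.317, 1.068, 2.104, -0.364, 0.707] tcp [0.2951, 0.3485, 0.8798] F [-0.1, 0.3, -0.6] w 1.001
axes(cols)
 [[ 0.397 -0.035  0.917]
 [-0.1    0.992  0.082]
 [-0.912 -0.124  0.39 ]]
grasp [0.3567 0.333  0.7384]
```

Request:
arm_command(moves=[{"travel":[-0.5,0.1,0.25],"spin":0},{"travel":[-0.5,0.1,0.25],"spin":0}])

```text
t: 10.02
tcp_pos: [0.2853, 0.3396, 0.8986]
orientation: [0.845, -0.054, 0.531, -0.006]
contact_force: [0.2, 0.6, -0.7]
width: 0.996
```

Request:
arm_command(moves=[{"travel":[-0.5,0.1,0.25],"spin":0},{"travel":[-0.5,0.1,0.25],"spin":0}])

```text
t: 10.28
tcp_pos: [0.272, 0.3289, 0.9174]
orientation: [0.857, -0.046, 0.514, 0.008]
contact_force: [-0.5, -0.4, 0.4]
width: 1.0
```

```bash
python3 -c "
from h import *
s,M=st()"
```

```text
t 10.28 q [0.82, 0.28, 1.139, 2.104, -0.377, 0.679] tcp [0.272, 0.3289, 0.9174] F [-0.5, -0.4, 0.4] w 1.0
axes(cols)
 [[ 0.472 -0.061  0.879]
 [-0.034  0.996  0.087]
 [-0.881 -0.071  0.468]]
grasp [0.3452 0.3237 0.7809]
```

Request:
arm_command(moves=[{"travel":[-0.5,0.1,0.25],"spin":0},{"travel":[-0.5,0.1,0.25],"spin":0}])

```text
t: 10.52
tcp_pos: [0.2557, 0.3166, 0.9364]
orientation: [0.868, -0.038, 0.495, 0.022]
contact_force: [0.1, 0.6, 0.3]
width: 1.002
```

```bash
python3 -c "
from h import *
s,M=st()
p,d,c=load('scene','0')
for v in (241.2,184.2):
  for u in (346.7,352,358,369): print(v,u,np.round(onz(c,u,v,.19),4))
b=None
"
```

```text
t 10.53 q [0.831, 0.254, 1.167, 2.104, -0.385, 0.669] tcp [0.2557, 0.3166, 0.9364] F [0.1, 0.6, 0.3] w 1.002
axes(cols)
 [[ 0.509 -0.075  0.857]
 [ 0.     0.996  0.087]
 [-0.861 -0.044  0.507]]
grasp [0.3346 0.3166 0.803 ]
241.2 346.7 [ 0.5894 -0.1104  0.19  ]
241.2 352 [ 0.6083 -0.1104  0.19  ]
241.2 358 [ 0.6296 -0.1103  0.19  ]
241.2 369 [ 0.6688 -0.1103  0.19  ]
184.2 346.7 [0.5927 0.1111 0.19  ]
184.2 352 [0.6125 0.1112 0.19  ]
184.2 358 [0.6348 0.1112 0.19  ]
184.2 369 [0.6759 0.1114 0.19  ]
```

```bash
python3 -c "
from h import *
s,M=st()
print(tog(s,M,[.47,.0,.29]))
c=optics.get_calibration('wrist');C=-c['R'].T@c['t'];print(M.T@(C-s['tcp_pos']),M.T@c['R'].T)
"
```

```text
t 10.53 q [0.831, 0.254, 1.167, 2.104, -0.385, 0.669] tcp [0.2557, 0.3166, 0.9364] F [0.1, 0.6, 0.3] w 1.002
axes(cols)
 [[ 0.509 -0.075  0.857]
 [ 0.     0.996  0.087]
 [-0.861 -0.044  0.507]]
grasp [0.3346 0.3166 0.803 ]
[0.5104, -0.3029, -0.1718]
[ 0.03143445  0.00016034 -0.08198523] [[ 1.20871456e-03 -3.16313447e-01  9.48653963e-01]
 [ 9.99999266e-01  4.64759144e-04 -1.11916900e-03]
 [-8.68873991e-05  9.48654620e-01  3.16313776e-01]]
```

Request:
arm_command(moves=[{"travel":[0.05,-0.03,-0.017],"spin":0.087},{"travel":[0.1,-0.06,-0.034],"spin":0.087},{"travel":[0.15,-0.09,-0.05],"spin":0.087},{"travel":[0.2,-0.12,-0.068],"spin":0.087},{"travel":[0.25,-0.15,-0.085],"spin":0.087},{"travel":[0.3,-0.18,-0.102],"spin":0.087},{"travel":[0.35,-0.21,-0.119],"spin":0.087},{"travel":[0.4,-0.24,-0.136],"spin":0.087},{"travel":[0.45,-0.27,-0.153],"spin":0.087},{"travel":[0.51,-0.303,-0.172],"spin":0.087},{"travel":[0.51,-0.303,-0.172],"spin":0.087},{"travel":[0.51,-0.303,-0.172],"spin":0.087}])

```text
t: 12.02
tcp_pos: [0.389, -0.001, 0.4199]
orientation: [0.867, 0.002, 0.499, -0.001]
contact_force: [-0.8, 1.1, -0.6]
width: 0.999
```

```bash
python3 -c "
from h import *
s,M=st(); shot('wrist','1')
"
```

```text
t 12.03 q [-0.233, -0.216, -0.823, 0.449, 0.116, -0.198] tcp [0.389, -0.001, 0.4199] F [-0.8, 1.1, -0.6] w 0.999
axes(cols)
 [[ 0.503  0.003  0.865]
 [-0.     1.    -0.004]
 [-0.865  0.002  0.503]]
grasp [ 0.4669 -0.001   0.2859]
```

View pics/wrist1.png

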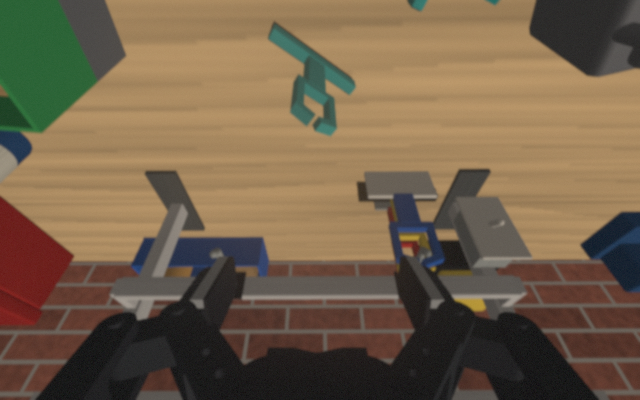

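```bash
python3 -c "
from h import *
p,d,c=load('wrist','1'); crop(p,190,235,250,295,'w1a',9); crop(p,375,165,450,290,'w1b',6)
P=cloud(d,c)
for q in [(252,216),(253,217),(256,218),(243,422),(244,424),(230,415),(215,400),(262,408)]: print(q,np.round(P[q],4))
for X in [(.588,-.110,.198),(.68,-.11,.19),(.588,.111,.198),(.612,.111,.19)]: print(X,np.round(proj(c,X),1))
"
```

```text
(252, 216) [ 0.5881 -0.1045  0.2006]
(253, 217) [ 0.5917 -0.1047  0.1996]
(256, 218) [ 0.6027 -0.1072  0.1967]
(243, 422) [0.6259 0.1269 0.1655]
(244, 424) [0.6248 0.1284 0.1677]
(230, 415) [0.6136 0.1176 0.155 ]
(215, 400) [0.6085 0.1021 0.136 ]
(262, 408) [0.4574 0.0439 0.2853]
(0.588, -0.11, 0.198) [211.3 249.8]
(0.68, -0.11, 0.19) [232.8 282.1]
(0.588, 0.111, 0.198) [424.5 249.5]
(0.612, 0.111, 0.19) [416.6 254.7]
```

View pics/w1a.png

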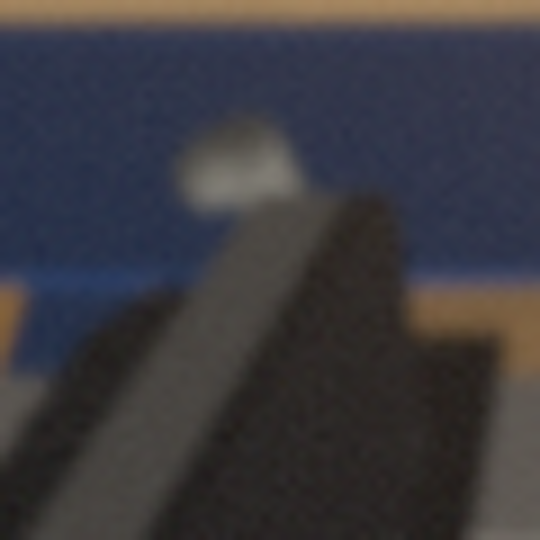

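View pics/w1b.png

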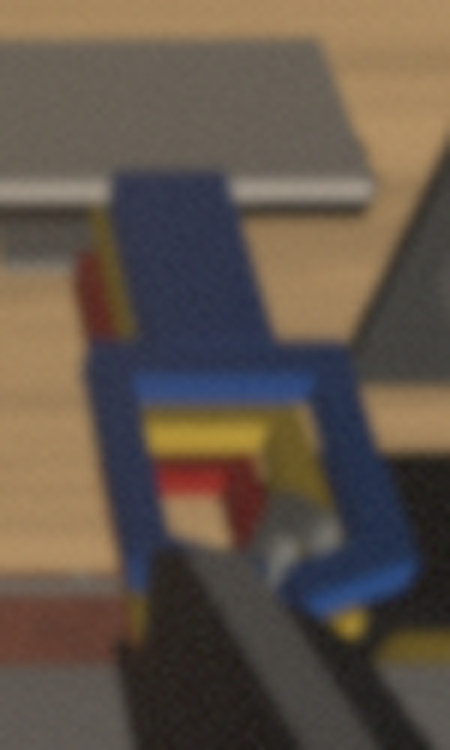

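```bash
python3 -c "
from h import *
p,d,c=load('wrist','1')
def onx(c,u,v,x):
    o,dd=ray(c,u,v); return o+dd*(x-o[0])/dd[0]
for uv in [(389.2,222),(432.9,222),(411,222)]: print(np.round(onx(c,*uv,.607),4))
s,M=st(); print(tog(s,M,[.571,.112,.252]))
"
```

```text
[0.607  0.0865 0.1479]
[0.607 0.139 0.148]
[0.607  0.1127 0.148 ]
t 12.07 q [-0.231, -0.218, -0.819, 0.451, 0.116, -0.198] tcp [0.3898, -0.0005, 0.4223] F [0.1, -0.1, -0.7] w 1.002
axes(cols)
 [[ 0.506  0.002  0.863]
 [ 0.     1.    -0.002]
 [-0.863  0.001  0.506]]
grasp [ 4.682e-01 -4.000e-04  2.886e-01]
[0.0836, 0.1125, 0.0699]
```

Request:
arm_command(moves=[{"travel":[0.028,0.038,0.023],"spin":0},{"travel":[0.056,0.075,0.047],"spin":0},{"travel":[0.084,0.1125,0.07],"spin":0},{"travel":[0.084,0.1125,0.07],"spin":0},{"travel":[0.084,0.1125,0.07],"spin":0}])

```text
t: 12.7
tcp_pos: [0.4926, 0.1128, 0.3866]
orientation: [0.868, 0.001, 0.496, 0.0]
contact_force: [-0.7, -0.4, 0.6]
width: 1.001
```

```bash
python3 -c "
from h import *
s,M=st(); p,d,c=shot('wrist','2'); crop(p,220,130,420,300,'w2',4)
"
```

```text
t 12.7 q [0.091, 0.064, -0.67, 0.306, -0.045, 0.079] tcp [0.4926, 0.1128, 0.3866] F [-0.7, -0.4, 0.6] w 1.001
axes(cols)
 [[ 0.507 -0.     0.862]
 [ 0.001  1.    -0.001]
 [-0.862  0.001  0.507]]
grasp [0.5712 0.113  0.253 ]
```

View pics/w2.png

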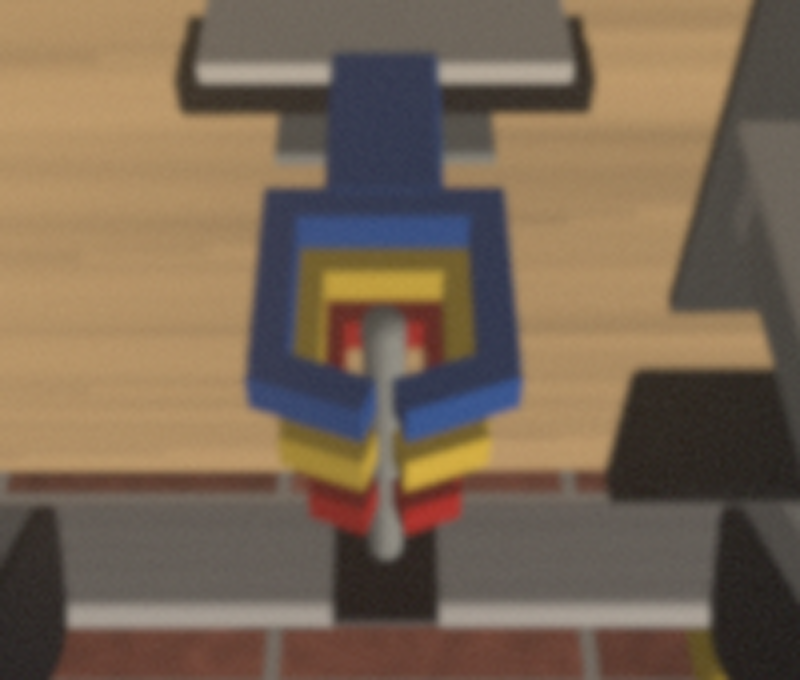

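```bash
python3 -c "
from h import *
p,d,c=load('wrist','2'); P=cloud(d,c)
for (x,y) in [(385,210),(275,300),(490,300),(270,370),(505,370),(310,400),(450,400),(385,330),(385,520),(335,460),(440,460),(335,500),(440,500),(200,560),(385,70),(250,75)]:
  u=int(round(220+x/4-.4));v=int(round(130+y/4-.4)); print((x,y),np.round(P[v,u],4))
"
```

```text
(385, 210) [0.6064 0.1117 0.1484]
(275, 300) [0.6064 0.0897 0.1739]
(490, 300) [0.6059 0.132  0.1744]
(270, 370) [0.607  0.09   0.1901]
(505, 370) [0.6059 0.134  0.191 ]
(310, 400) [0.607  0.0978 0.1975]
(450, 400) [0.6064 0.1234 0.1979]
(385, 330) [0.5837 0.1118 0.1994]
(385, 520) [0.6576 0.1116 0.1935]
(335, 460) [0.6256 0.1015 0.1985]
(440, 460) [0.6261 0.1226 0.1982]
(335, 500) [0.6402 0.101  0.1988]
(440, 500) [0.6408 0.1231 0.1984]
(200, 560) [0.6792 0.0684 0.1918]
(385, 70) [0.606  0.1116 0.1018]
(250, 75) [0.6108 0.0784 0.0971]
```

Request:
arm_command(moves=[{"travel":[0.028,-0.001,-0.001],"spin":0},{"travel":[0.056,-0.001,-0.002],"spin":0},{"travel":[0.083,-0.001,-0.003],"spin":0},{"travel":[0.083,-0.001,-0.003],"spin":0},{"travel":[0.083,-0.001,-0.003],"spin":0}])

```text
t: 13.38
tcp_pos: [0.5317, 0.1108, 0.3149]
orientation: [0.868, 0.001, 0.496, -0.0]
contact_force: [-1.2, 0.5, -0.2]
width: 1.004
```

Request:
arm_command(moves=[{"travel":[0,0,0],"spin":0},{"travel":[0,0,0],"spin":0},{"travel":[0,0,0],"spin":0},{"travel":[0,0,0],"spin":0}], hand=0.04)

```text
t: 13.88
tcp_pos: [0.5325, 0.1113, 0.3164]
orientation: [0.869, 0.001, 0.494, 0.0]
contact_force: [-0.5, 2.6, 8.0]
width: 0.589
```

```bash
python3 -c "
from h import *
s,M=st(); p,d,c=shot('wrist','3')
"
```

```text
t 13.88 q [0.08, 0.227, -0.691, 0.117, -0.039, 0.071] tcp [0.5325, 0.1113, 0.3164] F [-0.5, 2.6, 8.0] w 0.589
axes(cols)
 [[ 0.511  0.001  0.859]
 [ 0.002  1.    -0.002]
 [-0.859  0.002  0.511]]
grasp [0.6117 0.1116 0.1832]
```

View pics/wrist3.png

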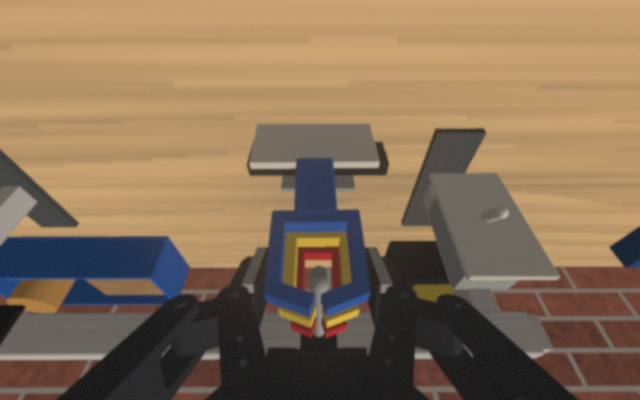

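The ice scraper is gripped (width .589, about 50 mm). Next I lift it 21 mm and pull it forward off the hook.

Request:
arm_command(moves=[{"travel":[-0.009,0,0.0055],"spin":0},{"travel":[-0.018,0,0.011],"spin":0},{"travel":[-0.018,0,0.011],"spin":0},{"travel":[-0.028,0,-0.006],"spin":0},{"travel":[-0.038,0,-0.023],"spin":0},{"travel":[-0.049,0,-0.041],"spin":0},{"travel":[-0.059,0,-0.058],"spin":0},{"travel":[-0.059,0,-0.058],"spin":0}])

```text
t: 14.92
tcp_pos: [0.4511, 0.1112, 0.3368]
orientation: [0.869, 0.001, 0.495, 0.0]
contact_force: [1.0, -0.7, -1.3]
width: 0.597
```

```bash
python3 -c "
from h import *
s,M=st(); print(tog(s,M,[.535,-.107,.204])); p,d,c=shot('wrist','4');p,d,c=shot('side','4'); crop(p,220,120,380,260,'s4',5)
"
```

```text
t 14.93 q [0.096, 0.056, -0.834, 0.148, -0.047, 0.084] tcp [0.4511, 0.1112, 0.3368] F [1.0, -0.7, -1.3] w 0.597
axes(cols)
 [[ 0.51   0.001  0.86 ]
 [ 0.001  1.    -0.002]
 [-0.86   0.002  0.51 ]]
grasp [0.5301 0.1115 0.2035]
[0.0017, -0.2185, 0.0048]
```

View pics/s4.png

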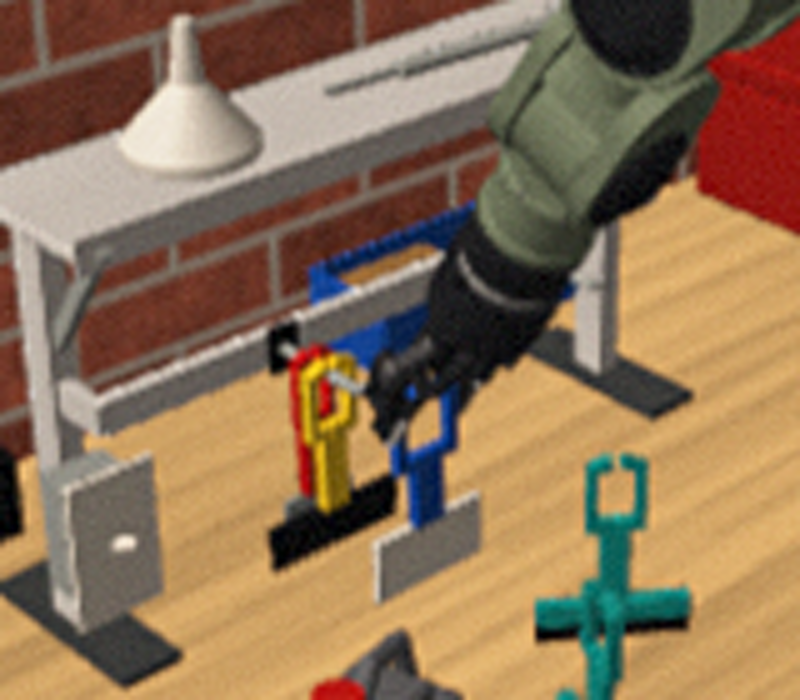

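View pics/wrist4.png

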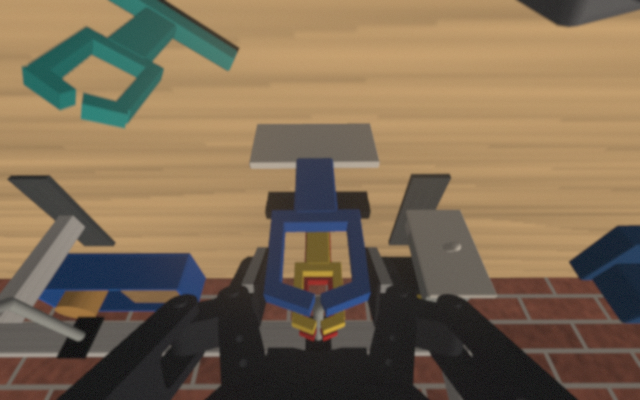

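```bash
python3 -c "
from h import *
p,d,c=load('wrist','4'); crop(p,0,270,110,360,'w4',7); P=cloud(d,c)
for uv in [(10,306),(12,307),(30,317),(32,318),(50,325),(60,329),(70,333),(76,336)]:
  print(uv,np.round(P[uv[1],uv[0]],4),np.round(onz(c,*uv,.19),4))
"
```

```text
(10, 306) [ 0.5974 -0.1059  0.1931] [ 0.6056 -0.1148  0.19  ]
(12, 307) [ 0.5994 -0.1061  0.193 ] [ 0.6075 -0.1149  0.19  ]
(30, 317) [ 0.6181 -0.1072  0.1937] [ 0.629  -0.1181  0.19  ]
(32, 318) [ 0.6188 -0.1059  0.1942] [ 0.6313 -0.1182  0.19  ]
(50, 325) [ 0.6377 -0.1062  0.1935] [ 0.6488 -0.1162  0.19  ]
(60, 329) [ 0.6477 -0.1048  0.1936] [ 0.6597 -0.1152  0.19  ]
(70, 333) [ 0.6609 -0.1055  0.193 ] [ 0.6713 -0.1141  0.19  ]
(76, 336) [ 0.6704 -0.1064  0.1928] [ 0.6806 -0.1146  0.19  ]
```

View pics/w4.png

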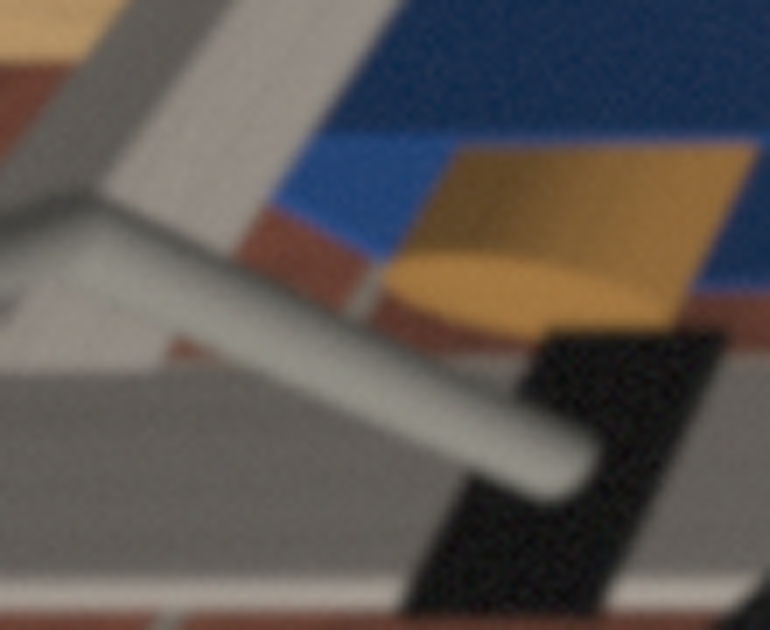

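Request:
arm_command(moves=[{"travel":[0,-0.04,0],"spin":0},{"travel":[0,-0.09,0],"spin":0},{"travel":[0,-0.14,0],"spin":0},{"travel":[0,-0.185,0],"spin":0},{"travel":[0,-0.21,0],"spin":0},{"travel":[0,-0.2185,0],"spin":0},{"travel":[0,-0.2185,0],"spin":0},{"travel":[0,-0.2185,0],"spin":0}])

```text
t: 16.02
tcp_pos: [0.4529, -0.1064, 0.337]
orientation: [0.869, 0.001, 0.494, 0.001]
contact_force: [-0.4, 0.0, -1.7]
width: 0.595
```

```bash
python3 -c "
from h import *
s,M=st(); print(tog(s,M,[.5301,-.107,.2035]),tog(s,M,[.654,-.107,.2035])); p,d,c=shot('wrist','5'); crop(p,240,190,400,340,'w5',5)
P=cloud(d,c)
"
```

```text
t 16.02 q [-0.454, 0.061, -0.821, 0.198, 0.229, -0.396] tcp [0.4529, -0.1064, 0.337] F [-0.4, 0.0, -1.7] w 0.595
axes(cols)
 [[ 0.512 -0.     0.859]
 [ 0.003  1.    -0.001]
 [-0.859  0.003  0.512]]
grasp [ 0.5323 -0.106   0.2039]
[-0.0008, -0.001, -0.002] [0.0627, -0.001, 0.1044]
```

View pics/w5.png

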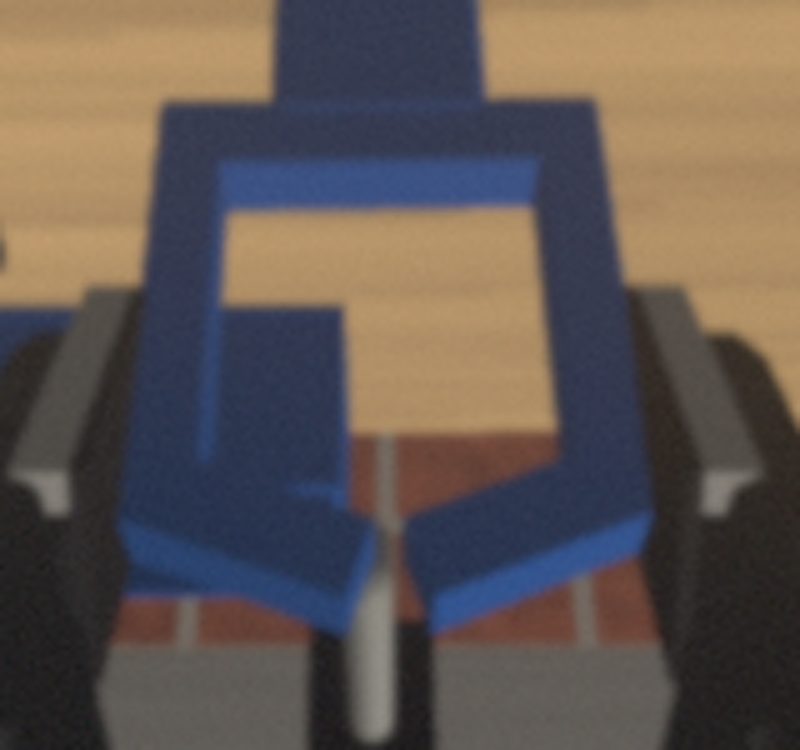

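Request:
arm_command(moves=[{"travel":[0.012,-0.002,0.02],"spin":0},{"travel":[0.025,-0.002,0.042],"spin":0},{"travel":[0.038,-0.002,0.063],"spin":0},{"travel":[0.051,-0.002,0.084],"spin":0},{"travel":[0.063,-0.002,0.1045],"spin":0},{"travel":[0.063,-0.002,0.1045],"spin":0},{"travel":[0.063,-0.002,0.1045],"spin":0}])

```text
t: 16.95
tcp_pos: [0.5741, -0.1073, 0.3359]
orientation: [0.869, 0.001, 0.495, 0.002]
contact_force: [-1.6, 0.0, -1.6]
width: 0.59
```

```bash
python3 -c "
from h import *
s,M=st(); print(tog(s,M,[.654,-.108,.183])); p,d,c=shot('wrist','6'); crop(p,240,190,400,340,'w6',5)
p,d,c=shot('side','6'); crop(p,260,100,420,240,'s6',5)
"
```

```text
t 16.95 q [-0.352, 0.269, -0.563, 0.231, 0.18, -0.305] tcp [0.5741, -0.1073, 0.3359] F [-1.6, 0.0, -1.6] w 0.59
axes(cols)
 [[ 0.511 -0.002  0.86 ]
 [ 0.004  1.    -0.   ]
 [-0.86   0.003  0.511]]
grasp [ 0.6533 -0.1067  0.2026]
[0.0173, -0.0014, -0.0094]
```

View pics/w6.png

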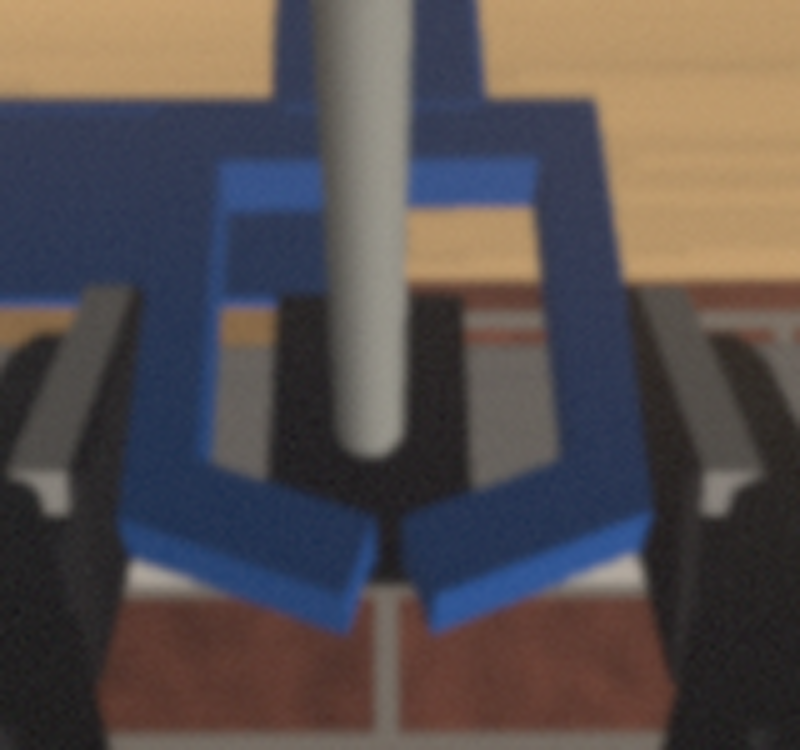

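View pics/s6.png

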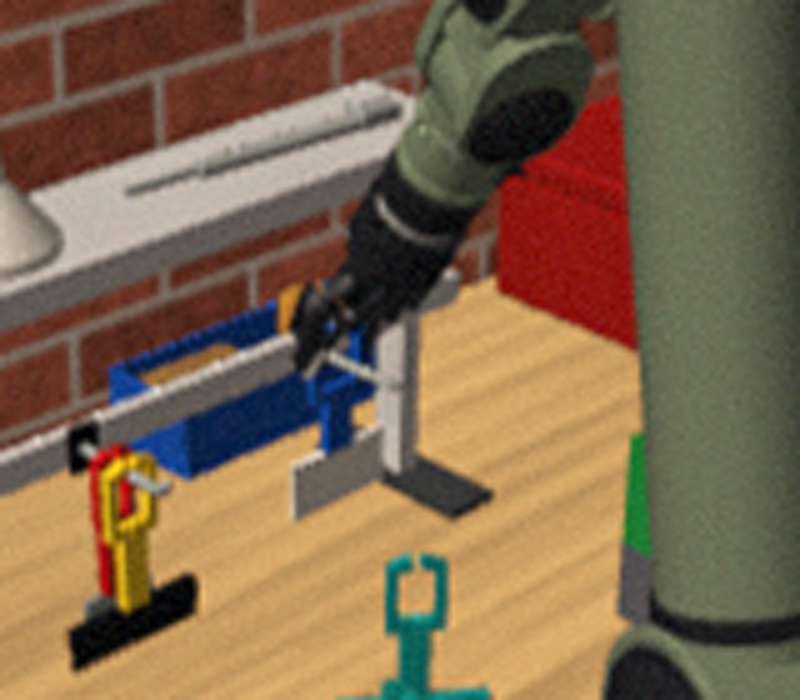

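Request:
arm_command(moves=[{"travel":[0,-0.0025,0],"spin":0},{"travel":[0.006,-0.0025,-0.003],"spin":0},{"travel":[0.012,-0.0025,-0.0065],"spin":0},{"travel":[0.0173,-0.0025,-0.0095],"spin":0},{"travel":[0.0173,-0.0025,-0.0095],"spin":0}])

```text
t: 17.68
tcp_pos: [0.5751, -0.1099, 0.3165]
orientation: [0.87, 0.001, 0.494, 0.002]
contact_force: [0.7, 1.0, 0.3]
width: 0.593
```

```bash
python3 -c "
from h import *
s,M=st(); p,d,c=shot('wrist','7'); crop(p,240,190,400,340,'w7',5)
"
```

```text
t 17.68 q [-0.356, 0.297, -0.585, 0.18, 0.184, -0.309] tcp [0.5751, -0.1099, 0.3165] F [0.7, 1.0, 0.3] w 0.593
axes(cols)
 [[ 0.512 -0.002  0.859]
 [ 0.004  1.    -0.   ]
 [-0.859  0.004  0.512]]
grasp [ 0.6545 -0.1092  0.1834]
```

View pics/w7.png

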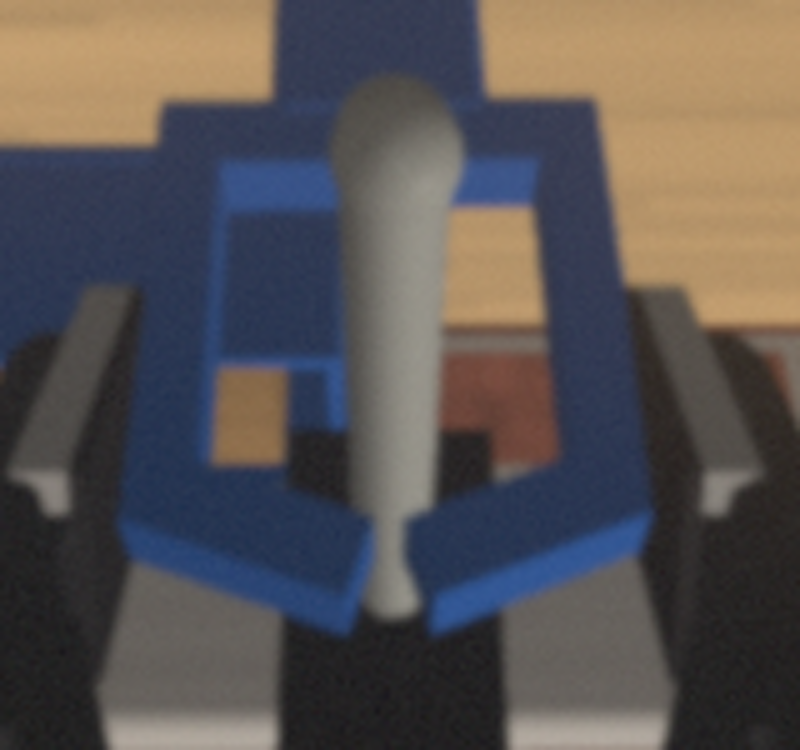

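Request:
arm_command(moves=[{"travel":[0.001,0,0],"spin":0},{"travel":[0.001,0,0],"spin":0},{"travel":[0.001,0,0],"spin":0},{"travel":[0.001,0,0],"spin":0},{"travel":[-0.025,0,0],"spin":0},{"travel":[-0.055,0,0],"spin":0},{"travel":[-0.085,0,-0.02],"spin":0},{"travel":[-0.1,0,-0.05],"spin":0},{"travel":[-0.1,0,-0.05],"spin":0}], hand=0.085)

```text
t: 18.85
tcp_pos: [0.479, -0.11, 0.3766]
orientation: [0.869, 0.002, 0.494, 0.001]
contact_force: [0.7, 0.8, 0.3]
width: 0.996
```

```bash
python3 -c "
from h import *
s,M=st(); p,d,c=shot('wrist','8'); print(tog(s,M,[.58,.112,.265])); P=cloud(d,c); crop(p,220,130,420,300,'w8',4)
"
```

```text
t 18.85 q [-0.435, 0.054, -0.705, 0.318, 0.221, -0.379] tcp [0.479, -0.11, 0.3766] F [0.7, 0.8, 0.3] w 0.996
axes(cols)
 [[ 0.511 -0.001  0.86 ]
 [ 0.004  1.    -0.002]
 [-0.86   0.004  0.511]]
grasp [ 0.5582 -0.1094  0.2433]
[-0.0066, 0.2214, 0.0295]
```

View pics/w8.png

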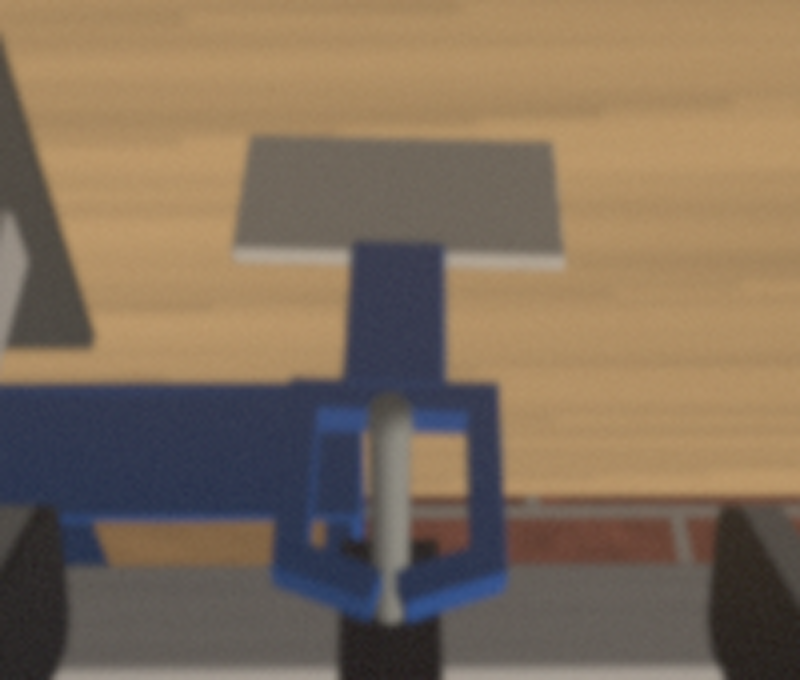

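Request:
arm_command(moves=[{"travel":[-0.007,0.05,0.0],"spin":0},{"travel":[-0.007,0.11,0.0],"spin":0},{"travel":[-0.007,0.17,0.01],"spin":0},{"travel":[-0.007,0.21,0.02],"spin":0},{"travel":[-0.007,0.2215,0.0295],"spin":0},{"travel":[-0.007,0.2215,0.0295],"spin":0},{"travel":[-0.007,0.2215,0.0295],"spin":0}])

```text
t: 19.77
tcp_pos: [0.5019, 0.1101, 0.3985]
orientation: [0.869, 0.001, 0.494, 0.001]
contact_force: [-0.3, -0.8, -1.1]
width: 0.994
```

```bash
python3 -c "
from h import *
s,M=st(); p,d,c=shot('wrist','9'); print(tog(s,M,[.628,.112,.180])); P=cloud(d,c); crop(p,220,130,420,300,'w9',4)
m=(p[...,2]>90)&(p[...,1]>70)&(p[...,0]<60)&(P[...,0]>.6)&(P[...,0]<.65)&(abs(P[...,1]-.11)<.05)
X=P[m];print(len(X),np.percentile(X,[5,25,50,75,95],axis=0).round(4))
"
```

```text
t 19.77 q [0.082, 0.065, -0.637, 0.333, -0.04, 0.073] tcp [0.5019, 0.1101, 0.3985] F [-0.3, -0.8, -1.1] w 0.994
axes(cols)
 [[ 0.512  0.     0.859]
 [ 0.003  1.    -0.002]
 [-0.859  0.003  0.512]]
grasp [0.5812 0.1105 0.2654]
[0.0973, 0.0012, -0.0035]
2412 [[0.6225 0.094  0.0922]
 [0.623  0.1016 0.1261]
 [0.6234 0.1108 0.1505]
 [0.6239 0.1211 0.1827]
 [0.6334 0.1299 0.1976]]
```

View pics/w9.png

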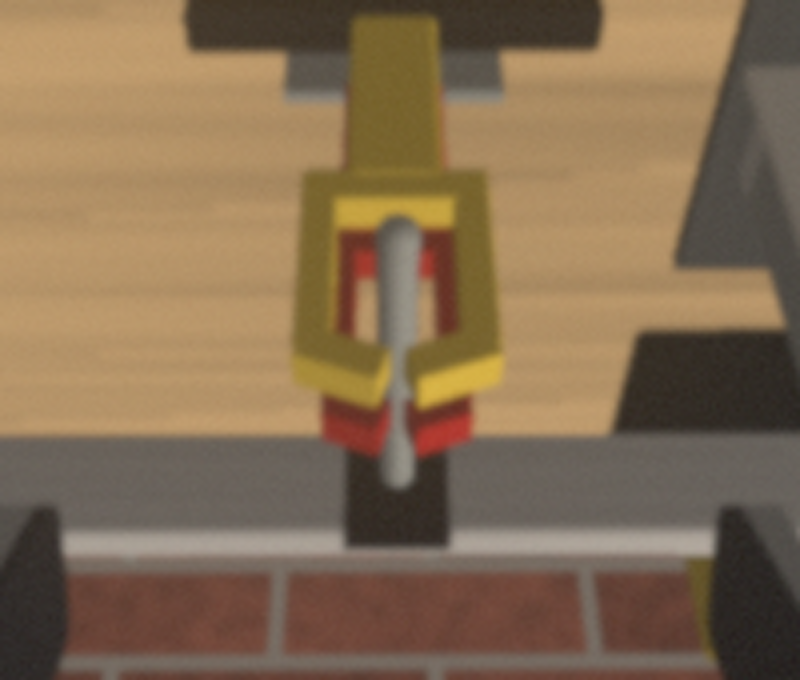

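Request:
arm_command(moves=[{"travel":[0.033,0.0013,-0.001],"spin":0},{"travel":[0.066,0.0013,-0.002],"spin":0},{"travel":[0.0975,0.0013,-0.003],"spin":0},{"travel":[0.0975,0.0013,-0.003],"spin":0},{"travel":[0.0975,0.0013,-0.003],"spin":0}])

```text
t: 20.45
tcp_pos: [0.5489, 0.1107, 0.3137]
orientation: [0.869, 0.002, 0.494, -0.0]
contact_force: [-0.1, -0.3, 0.7]
width: 0.999
```

Request:
arm_command(moves=[{"travel":[0,0,0],"spin":0},{"travel":[0,0,0],"spin":0},{"travel":[0,0,0],"spin":0},{"travel":[0,0,0],"spin":0},{"travel":[0,0,0],"spin":0}], hand=0.03)

```text
t: 21.08
tcp_pos: [0.5495, 0.1112, 0.3149]
orientation: [0.87, 0.002, 0.493, 0.001]
contact_force: [-1.2, 2.1, 6.4]
width: 0.479
```

```bash
python3 -c "
from h import *
s,M=st(); p,d,c=shot('wrist','10'); crop(p,220,180,420,330,'w10',4)
"
```

```text
t 21.07 q [0.076, 0.256, -0.656, 0.12, -0.036, 0.069] tcp [0.5495, 0.1112, 0.3149] F [-1.2, 2.1, 6.4] w 0.479
axes(cols)
 [[ 0.514  0.001  0.858]
 [ 0.003  1.    -0.003]
 [-0.858  0.004  0.514]]
grasp [0.6292 0.1116 0.182 ]
```

View pics/w10.png

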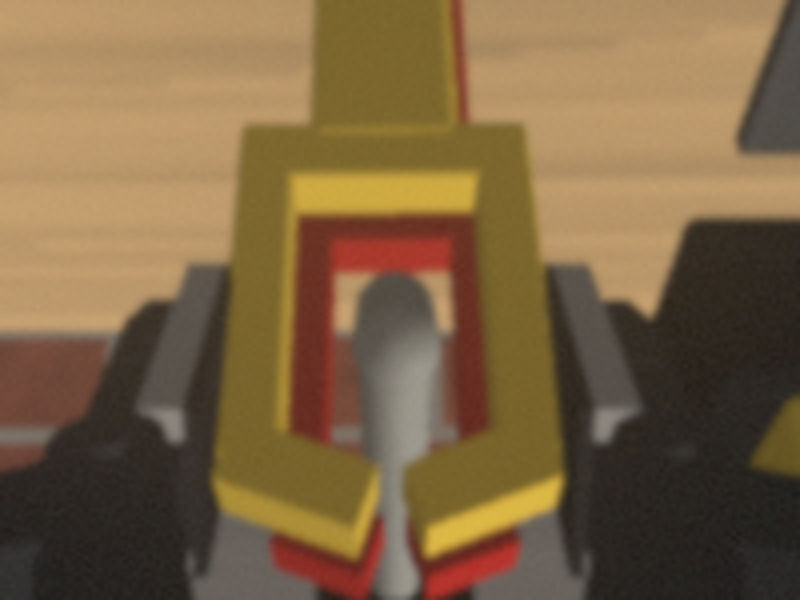

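Request:
arm_command(moves=[{"travel":[-0.009,0,0.005],"spin":0},{"travel":[-0.0176,0,0.0105],"spin":0},{"travel":[-0.0176,0,0.0105],"spin":0},{"travel":[-0.029,0,-0.009],"spin":0},{"travel":[-0.041,0,-0.029],"spin":0},{"travel":[-0.054,0,-0.05],"spin":0},{"travel":[-0.066,0,-0.071],"spin":0},{"travel":[-0.066,0,-0.071],"spin":0},{"travel":[-0.066,-0.04,-0.071],"spin":0},{"travel":[-0.066,-0.09,-0.071],"spin":0},{"travel":[-0.066,-0.14,-0.071],"spin":0},{"travel":[-0.066,-0.185,-0.071],"spin":0},{"travel":[-0.066,-0.21,-0.071],"spin":0},{"travel":[-0.066,-0.2205,-0.071],"spin":0},{"travel":[-0.066,-0.2205,-0.071],"spin":0},{"travel":[-0.066,-0.2205,-0.071],"spin":0}])

```text
t: 23.12
tcp_pos: [0.4545, -0.1085, 0.3339]
orientation: [0.87, 0.002, 0.493, 0.001]
contact_force: [0.4, -0.2, -0.8]
width: 0.481
```

```bash
python3 -c "
from h import *
s,M=st(); p,d,c=shot('wrist','11'); crop(p,220,180,420,330,'w11',4);print(tog(s,M,[.534,-.109,.2025]),tog(s,M,[.610,-.109,.2025]))
p,d,c=shot('side','11'); crop(p,220,100,420,240,'s11',4)
"
```

```text
t 23.12 q [-0.458, 0.069, -0.822, 0.188, 0.233, -0.398] tcp [0.4545, -0.1085, 0.3339] F [0.4, -0.2, -0.8] w 0.481
axes(cols)
 [[ 0.514 -0.     0.858]
 [ 0.004  1.    -0.002]
 [-0.858  0.005  0.514]]
grasp [ 0.5341 -0.1078  0.201 ]
[-0.0014, -0.0012, 0.0007] [0.0377, -0.0012, 0.0659]
```

View pics/w11.png

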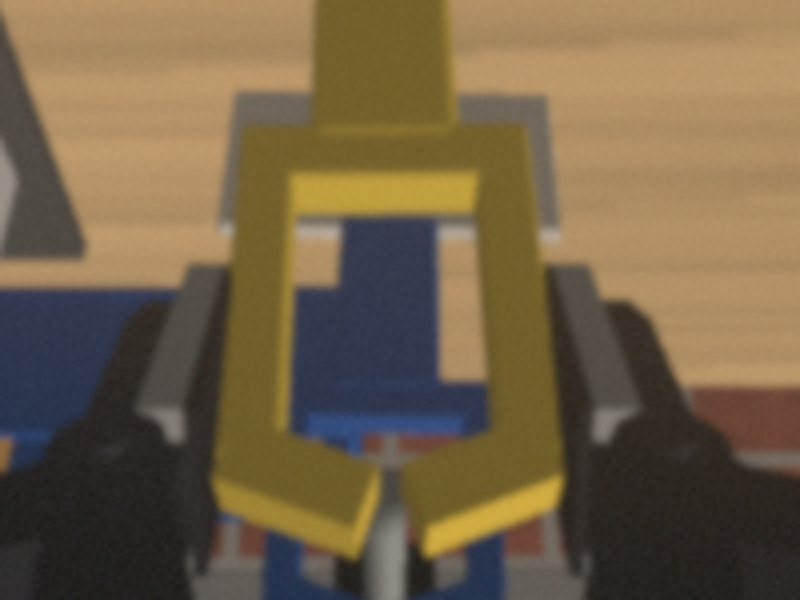

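View pics/s11.png

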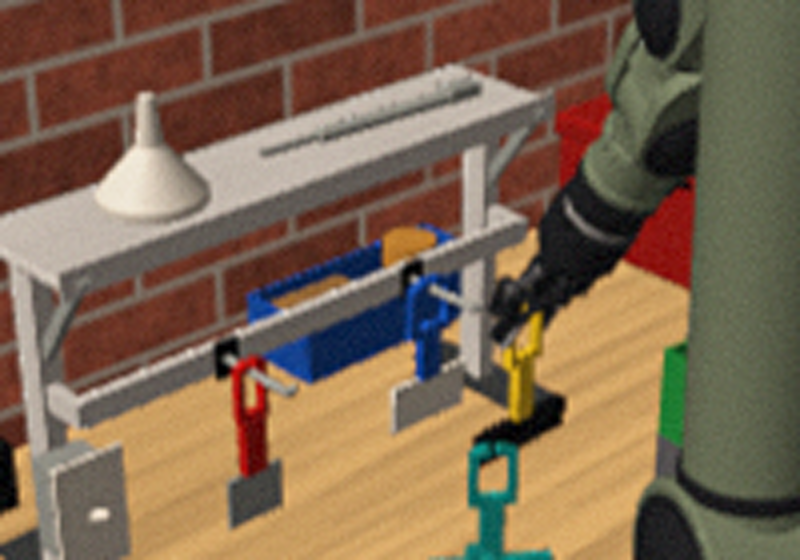

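Request:
arm_command(moves=[{"travel":[0.009,-0.0015,0.016],"spin":0},{"travel":[0.019,-0.0015,0.033],"spin":0},{"travel":[0.029,-0.0015,0.05],"spin":0},{"travel":[0.0385,-0.0015,0.0665],"spin":0},{"travel":[0.0385,-0.0015,0.0665],"spin":0},{"travel":[0.0385,-0.0015,0.0665],"spin":0}])

```text
t: 23.98
tcp_pos: [0.5312, -0.1093, 0.3348]
orientation: [0.87, 0.002, 0.493, 0.002]
contact_force: [-1.1, -0.1, -0.9]
width: 0.475
```

```bash
python3 -c "
from h import *
s,M=st(); p,d,c=shot('wrist','12'); crop(p,220,180,420,330,'w12',4);print(tog(s,M,[.611,-.109,.1815]))
"
```

```text
t 23.98 q [-0.387, 0.2, -0.662, 0.205, 0.199, -0.336] tcp [0.5312, -0.1093, 0.3348] F [-1.1, -0.1, -0.9] w 0.475
axes(cols)
 [[ 0.513 -0.001  0.858]
 [ 0.005  1.    -0.001]
 [-0.858  0.005  0.513]]
grasp [ 0.6107 -0.1086  0.2017]
[0.0175, -0.0005, -0.0101]
```

View pics/w12.png

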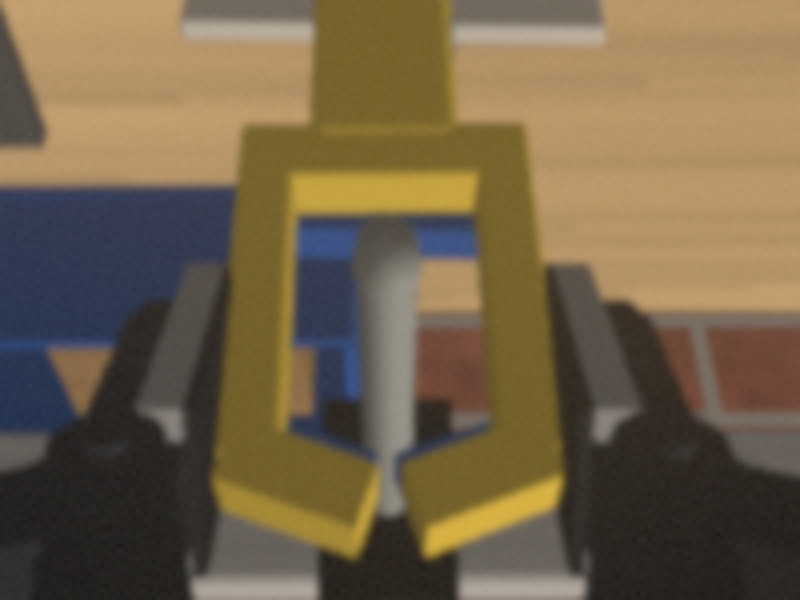

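Request:
arm_command(moves=[{"travel":[0.006,-0.0005,-0.0035],"spin":0},{"travel":[0.012,-0.0005,-0.007],"spin":0},{"travel":[0.0175,-0.0005,-0.01],"spin":0},{"travel":[0.0175,-0.0005,-0.01],"spin":0},{"travel":[0.0175,-0.0005,-0.01],"spin":0}])

```text
t: 24.65
tcp_pos: [0.5317, -0.1098, 0.3149]
orientation: [0.87, 0.002, 0.493, 0.002]
contact_force: [1.9, 1.4, 2.1]
width: 0.483
```

```bash
python3 -c "
from h import *
s,M=st()
"
```

```text
t 24.65 q [-0.388, 0.23, -0.687, 0.149, 0.2, -0.336] tcp [0.5317, -0.1098, 0.3149] F [1.9, 1.4, 2.1] w 0.483
axes(cols)
 [[ 0.514 -0.001  0.858]
 [ 0.005  1.    -0.001]
 [-0.858  0.005  0.514]]
grasp [ 0.6114 -0.1091  0.182 ]
```

Request:
arm_command(moves=[{"travel":[0,0,0],"spin":0},{"travel":[0,0,0],"spin":0},{"travel":[0,0,0],"spin":0},{"travel":[0,0,0],"spin":0},{"travel":[-0.025,0,0],"spin":0},{"travel":[-0.055,0,0],"spin":0},{"travel":[-0.085,0,0],"spin":0},{"travel":[-0.1,0,0],"spin":0},{"travel":[-0.1,0,0],"spin":0}], hand=0.085)

```text
t: 25.78
tcp_pos: [0.4803, -0.1105, 0.4015]
orientation: [0.871, 0.001, 0.492, 0.001]
contact_force: [0.4, 0.7, -0.6]
width: 0.991
```

```bash
python3 -c "
from h import *
s,M=st(); p,d,c=shot('wrist','13'); crop(p,220,130,420,330,'w13',3);print(tog(s,M,[.597,.1117,.265])); shot('side','13')
"
```

```text
t 25.77 q [-0.435, 0.026, -0.664, 0.382, 0.223, -0.378] tcp [0.4803, -0.1105, 0.4015] F [0.4, 0.7, -0.6] w 0.991
axes(cols)
 [[ 0.516 -0.001  0.857]
 [ 0.004  1.    -0.001]
 [-0.857  0.004  0.516]]
grasp [ 0.5603 -0.1098  0.2688]
[0.023, 0.2215, 0.0292]
```

View pics/w13.png

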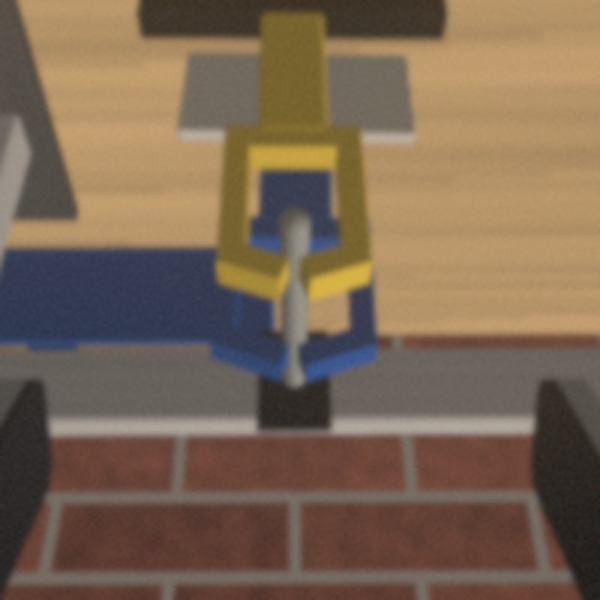

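Request:
arm_command(moves=[{"travel":[0,0.05,0.0],"spin":0},{"travel":[0,0.11,0.0],"spin":0},{"travel":[0.01,0.17,0.01],"spin":0},{"travel":[0.018,0.21,0.02],"spin":0},{"travel":[0.023,0.2215,0.029],"spin":0},{"travel":[0.023,0.2215,0.029],"spin":0},{"travel":[0.023,0.2215,0.029],"spin":0}])

```text
t: 26.75
tcp_pos: [0.5165, 0.1102, 0.3957]
orientation: [0.87, 0.002, 0.494, 0.001]
contact_force: [-1.2, 0.0, -0.5]
width: 0.993
```

```bash
python3 -c "
from h import *
s,M=st(); p,d,c=shot('wrist','14'); print(tog(s,M,[.645,.1117,.180])); P=cloud(d,c); crop(p,220,130,420,300,'w14',4)
b,g,r=[p[...,i].astype(int) for i in range(3)]
m=(r>80)&(g<60)&(b<70)&(P[...,0]>.6)&(P[...,0]<.67)&(abs(P[...,1]-.11)<.04)
X=P[m];print(len(X),np.percentile(X,[5,25,50,75,95],axis=0).round(4))
"
```

```text
t 26.75 q [0.08, 0.095, -0.613, 0.326, -0.037, 0.071] tcp [0.5165, 0.1102, 0.3957] F [-1.2, 0.0, -0.5] w 0.993
axes(cols)
 [[ 0.512  0.     0.859]
 [ 0.004  1.    -0.003]
 [-0.859  0.005  0.512]]
grasp [0.5959 0.1108 0.2626]
[0.096, 0.0005, -0.0002]
1667 [[0.64   0.099  0.0975]
 [0.6405 0.1032 0.1199]
 [0.6411 0.1114 0.1494]
 [0.6417 0.121  0.1887]
 [0.6455 0.1252 0.1995]]
```

View pics/w14.png

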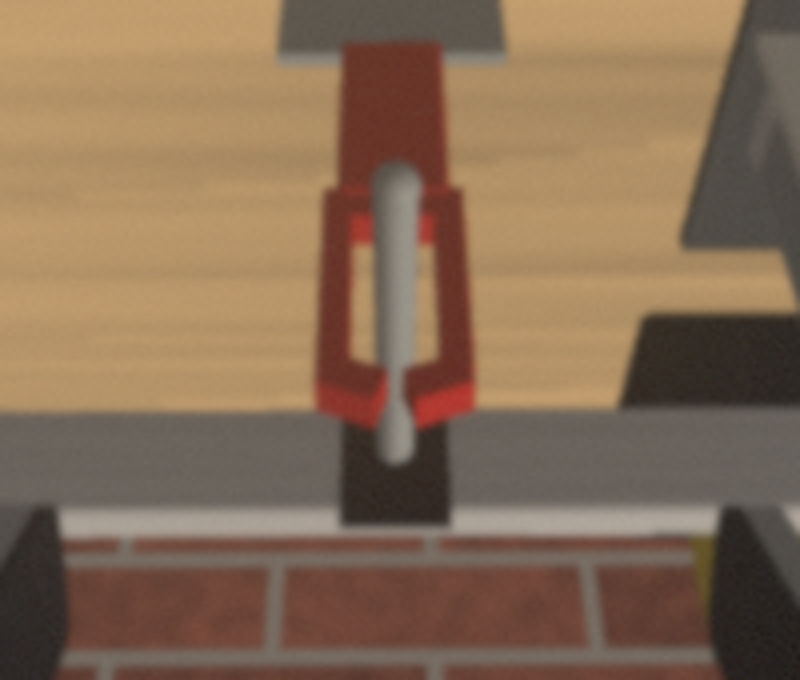

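Request:
arm_command(moves=[{"travel":[0.033,0.001,0],"spin":0},{"travel":[0.066,0.001,0],"spin":0},{"travel":[0.0965,0.001,0.0005],"spin":0},{"travel":[0.0965,0.001,0.0005],"spin":0},{"travel":[0.0965,0.001,0.0005],"spin":0}])

```text
t: 27.42
tcp_pos: [0.5662, 0.1107, 0.314]
orientation: [0.87, 0.003, 0.493, 0.0]
contact_force: [0.4, 0.9, 0.1]
width: 0.998
```

Request:
arm_command(moves=[{"travel":[0,0,0],"spin":0},{"travel":[0,0,0],"spin":0},{"travel":[0,0,0],"spin":0},{"travel":[0,0,0],"spin":0},{"travel":[0,0,0],"spin":0},{"travel":[0,0,0],"spin":0}], hand=0.02)

```text
t: 28.18
tcp_pos: [0.5667, 0.1112, 0.3149]
orientation: [0.87, 0.003, 0.492, 0.001]
contact_force: [-1.0, 2.6, 5.9]
width: 0.361
```

```bash
python3 -c "
from h import *
s,M=st(); p,d,c=shot('wrist','15'); crop(p,220,180,420,330,'w15',4)
p,d,c=load('side','13'); crop(p,220,100,420,240,'s13',4)
p,d,c=shot('side','15'); crop(p,220,100,420,240,'s15',4)
"
```

```text
t 28.18 q [0.073, 0.283, -0.617, 0.13, -0.033, 0.067] tcp [0.5667, 0.1112, 0.3149] F [-1.0, 2.6, 5.9] w 0.361
axes(cols)
 [[ 0.515  0.001  0.857]
 [ 0.005  1.    -0.004]
 [-0.857  0.006  0.515]]
grasp [0.6465 0.1119 0.182 ]
```

View pics/w15.png

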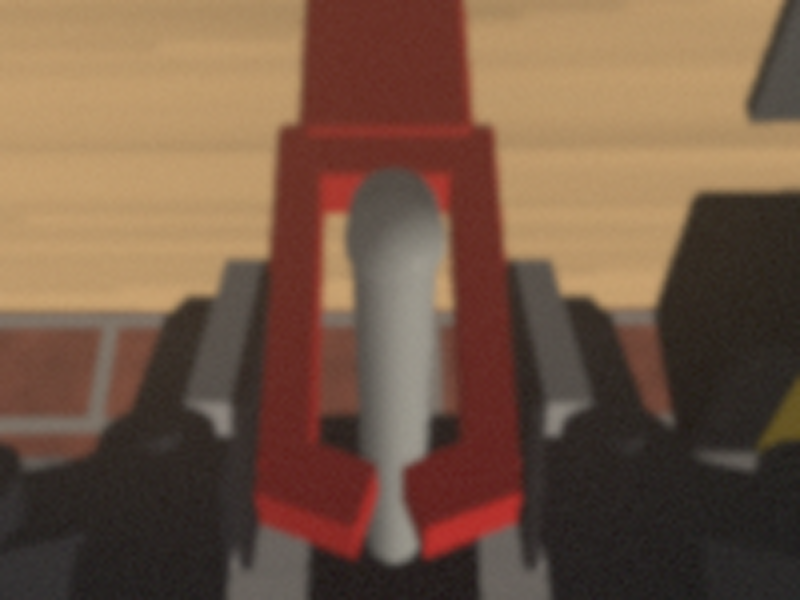

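View pics/s15.png

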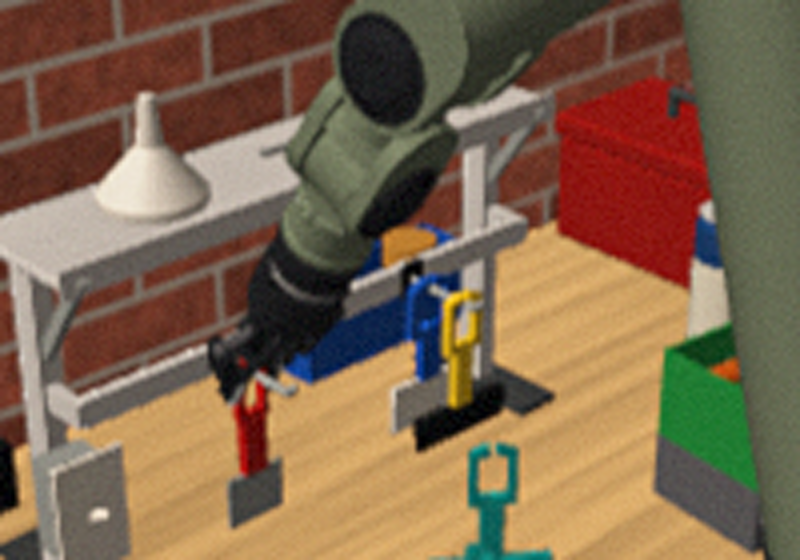

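Request:
arm_command(moves=[{"travel":[-0.009,0,0.005],"spin":0},{"travel":[-0.0176,0,0.0106],"spin":0},{"travel":[-0.0176,0,0.0106],"spin":0},{"travel":[-0.028,0,-0.006],"spin":0},{"travel":[-0.038,0,-0.023],"spin":0},{"travel":[-0.048,0,-0.04],"spin":0},{"travel":[-0.058,0,-0.057],"spin":0},{"travel":[-0.068,0,-0.073],"spin":0},{"travel":[-0.074,0,-0.084],"spin":0},{"travel":[-0.074,0,-0.084],"spin":0}])

```text
t: 29.52
tcp_pos: [0.4559, 0.1111, 0.3348]
orientation: [0.87, 0.003, 0.493, 0.001]
contact_force: [0.5, -0.2, -2.1]
width: 0.358
```

```bash
python3 -c "
from h import *
s,M=st(); p,d,c=shot('wrist','16'); crop(p,220,180,420,330,'w16',4)
print(tog(s,M,[.50,.0,.33]),tog(s,M,[.3584,-.2785,.33]))
p,d,c=load('scene','0'); P=cloud(d,c)
b,g,r=[p[...,i].astype(int) for i in range(3)]
hsv=cv2.cvtColor(p,cv2.COLOR_BGR2HSV)
m=(hsv[...,1]<40)&(hsv[...,2]>100); m[:265]=0;m[318:]=0;m[:,:270]=0;m[:,292:]=0
ys,xs=np.nonzero(m); print(len(xs),xs.mean(),ys.mean(),cv2.minAreaRect(np.stack([xs,ys],1).astype(np.float32)))
print(onz(c,xs.mean(),ys.mean(),.085),P[m].mean(0),P[m].std(0),np.median(P[m],axis=0))
R=np.array([[0.9945,.105],[-.105,.9945]])
for z in (.156,):
  for dx,dy in [(-65,-64),(-65,64),(65,64),(65,-64),(-21,0)]:
    xy=np.array([.3992,-.2828])+R@np.array([dx,dy])/1000; print(dx,dy,proj(c,[*xy,z]).round(1))
"
```

```text
t 29.52 q [0.094, 0.067, -0.831, 0.134, -0.044, 0.084] tcp [0.4559, 0.1111, 0.3348] F [0.5, -0.2, -2.1] w 0.358
axes(cols)
 [[ 0.514  0.001  0.858]
 [ 0.004  1.    -0.004]
 [-0.858  0.006  0.514]]
grasp [0.5356 0.1117 0.2019]
[-0.1287, -0.1111, 0.0357] [-0.2027, -0.3897, -0.0847]
272 281.29411764705884 292.5257352941176 ((281.2768859863281, 292.4695739746094), (9.052584648132324, 29.95009422302246), 7.765166282653809)
[ 0.35418037 -0.27326402  0.085     ] [ 0.35433617 -0.27334379  0.08648573] [0.00995464 0.03122395 0.00438228] [ 0.35435129 -0.27365856  0.08635529]
-65 -64 [271.2 307.8]
-65 64 [276.6 271.5]
65 64 [313.1 275.3]
65 -64 [308.8 311.8]
-21 0 [286.5 290.7]
```

View pics/w16.png

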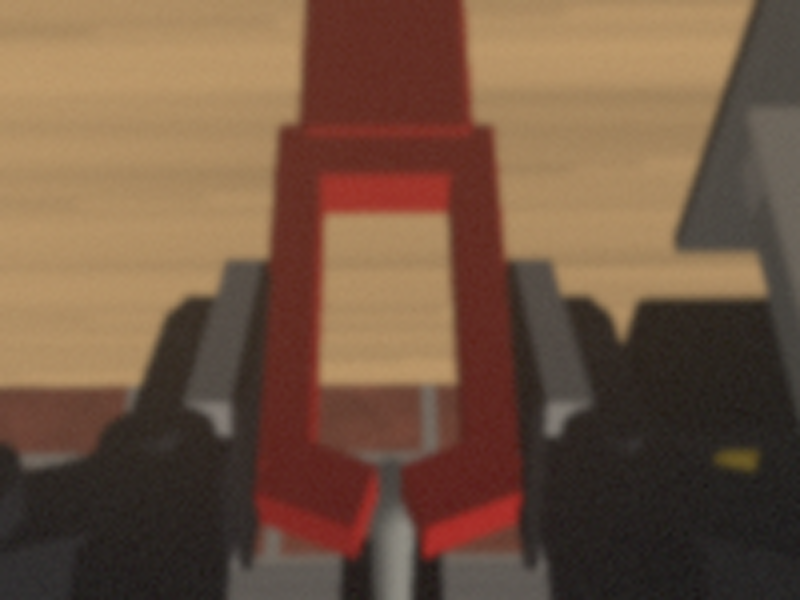

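Request:
arm_command(moves=[{"travel":[-0.032,-0.02,0.009],"spin":0},{"travel":[-0.064,-0.05,0.018],"spin":0},{"travel":[-0.096,-0.08,0.027],"spin":0},{"travel":[-0.129,-0.111,0.036],"spin":0},{"travel":[-0.141,-0.157,0.016],"spin":0},{"travel":[-0.153,-0.203,-0.004],"spin":0},{"travel":[-0.165,-0.249,-0.024],"spin":0},{"travel":[-0.177,-0.295,-0.044],"spin":0},{"travel":[-0.189,-0.341,-0.064],"spin":0},{"travel":[-0.198,-0.375,-0.078],"spin":0},{"travel":[-0.203,-0.39,-0.085],"spin":0},{"travel":[-0.203,-0.39,-0.085],"spin":0},{"travel":[-0.203,-0.39,-0.085],"spin":0}])

```text
t: 31.2
tcp_pos: [0.2792, -0.2794, 0.4631]
orientation: [0.87, 0.003, 0.492, 0.001]
contact_force: [-0.9, -1.3, -1.1]
width: 0.365
```

```bash
python3 -c "
from h import *
s,M=st(); p,d,c=shot('wrist','17'); p,d,c=shot('scene','17'); crop(p,240,240,340,340,'sc17',6);print(tog(s,M,[.358,-.2785,.25]))
"
```

```text
t 31.2 q [-1.134, -0.137, -0.619, 0.844, 0.488, -1.07] tcp [0.2792, -0.2794, 0.4631] F [-0.9, -1.3, -1.1] w 0.365
axes(cols)
 [[ 0.515  0.001  0.857]
 [ 0.005  1.    -0.004]
 [-0.857  0.006  0.515]]
grasp [ 0.359  -0.2787  0.3303]
[0.0683, -0.0003, -0.0423]
```

View pics/wrist17.png

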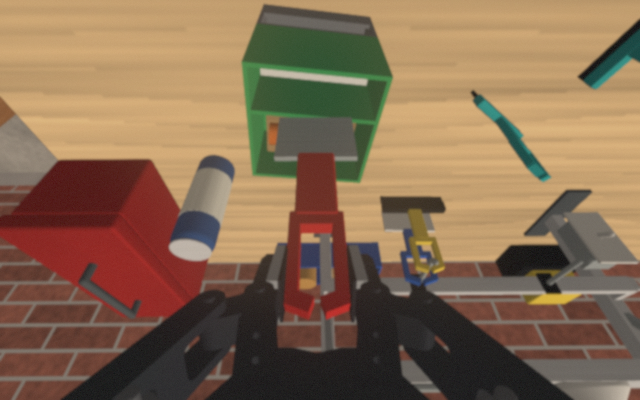

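View pics/sc17.png

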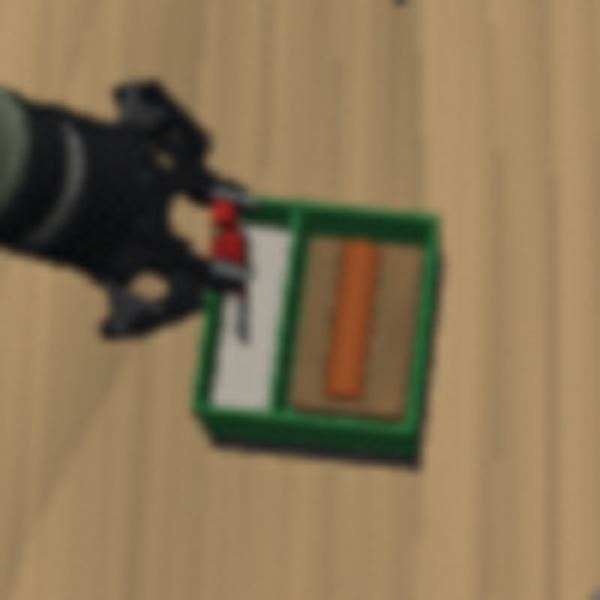

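```bash
python3 -c "
from h import *
p,d,c=load('wrist','17'); P=cloud(d,c); crop(p,230,0,400,190,'w17',4)
for uv in [(280,120),(353,117)]: print('blade',np.round(onz(c,*uv,.189),4))
for uv in [(290,135),(316,135),(345,135),(316,170)]: print('bl',np.round(P[uv[1],uv[0]],4))
for uv in [(244,64),(391,77),(252,110),(378,122),(252,174),(360,181)]: print('tier',uv,np.round(onz(c,*uv,.156),4),np.round(P[uv[1],uv[0]],4))
for uv in [(280,74),(313,78),(350,81)]: print('floor',np.round(P[uv[1],uv[0]],4))
"
```

```text
blade [ 0.3596 -0.3082  0.189 ]
blade [ 0.3569 -0.2477  0.189 ]
bl [ 0.3582 -0.2985  0.2115]
bl [ 0.3578 -0.2783  0.2122]
bl [ 0.358  -0.2558  0.212 ]
bl [ 0.3536 -0.2785  0.2561]
tier (244, 64) [ 0.3282 -0.3374  0.156 ] [ 0.3285 -0.3376  0.1552]
tier (391, 77) [ 0.3393 -0.214   0.156 ] [ 0.3396 -0.2139  0.1554]
tier (252, 110) [ 0.3704 -0.3381  0.156 ] [ 0.3704 -0.3382  0.1559]
tier (378, 122) [ 0.3838 -0.2179  0.156 ] [ 0.3841 -0.2177  0.1555]
tier (252, 174) [ 0.4529 -0.3525  0.156 ] [ 0.4532 -0.3526  0.1557]
tier (360, 181) [ 0.465 -0.226  0.156] [ 0.4665 -0.2256  0.1546]
floor [ 0.3691 -0.3173  0.0864]
floor [ 0.3734 -0.2813  0.087 ]
floor [ 0.3768 -0.2401  0.087 ]
```

View pics/w17.png

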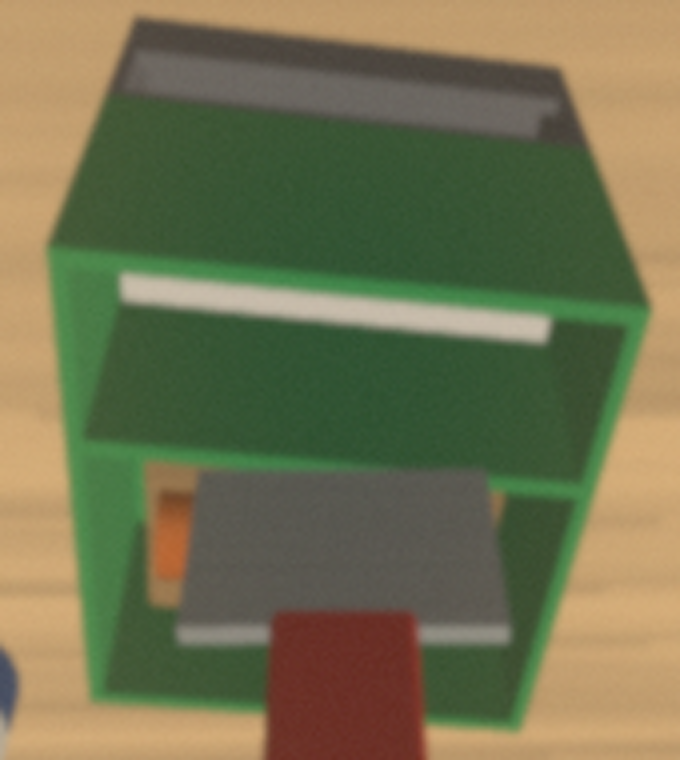

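Request:
arm_command(moves=[{"travel":[-0.0015,0,-0.0026],"spin":0},{"travel":[0.016,0,-0.0125],"spin":0},{"travel":[0.032,0,-0.0225],"spin":0},{"travel":[0.048,0,-0.0325],"spin":0},{"travel":[0.064,0,-0.042],"spin":0},{"travel":[0.08,0,-0.0515],"spin":0},{"travel":[0.08,0,-0.0515],"spin":0},{"travel":[0.08,0,-0.0515],"spin":0}])

```text
t: 32.3
tcp_pos: [0.2767, -0.2784, 0.3688]
orientation: [0.871, 0.002, 0.492, 0.002]
contact_force: [-0.1, -0.3, -0.6]
width: 0.363
```

```bash
python3 -c "
from h import *
s,M=st(); p,d,c=shot('wrist','18'); crop(p,230,0,400,190,'w18',4)
"
```

```text
t 32.3 q [-1.139, -0.05, -0.803, 0.576, 0.49, -1.078] tcp [0.2767, -0.2784, 0.3688] F [-0.1, -0.3, -0.6] w 0.363
axes(cols)
 [[ 0.516 -0.001  0.857]
 [ 0.005  1.    -0.002]
 [-0.857  0.005  0.516]]
grasp [ 0.3566 -0.2777  0.236 ]
```

View pics/w18.png

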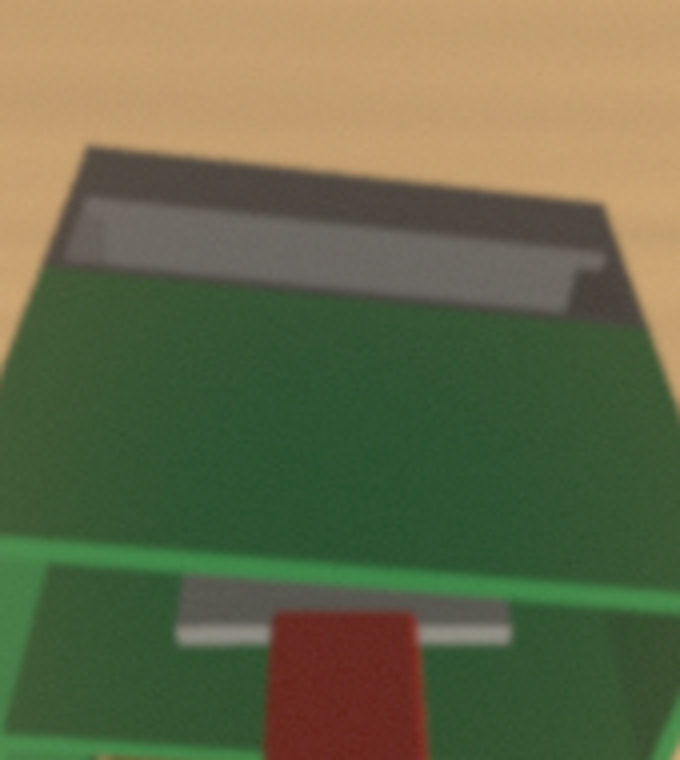

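The blade is between the slot walls and no contact force has appeared yet. I'll creep down in small steps.

Request:
arm_command(moves=[{"travel":[0.001,0,-0.0006],"spin":0},{"travel":[0.002,0,-0.0012],"spin":0},{"travel":[0.003,0,-0.0018],"spin":0},{"travel":[0.004,0,-0.0024],"spin":0},{"travel":[0.005,0,-0.003],"spin":0}])

```text
t: 32.98
tcp_pos: [0.2767, -0.2786, 0.363]
orientation: [0.871, 0.002, 0.492, 0.001]
contact_force: [-0.2, -0.3, -1.1]
width: 0.358
```

```bash
python3 -c "
from h import *
s,M=st()"
```

```text
t 32.98 q [-1.139, -0.042, -0.813, 0.557, 0.49, -1.078] tcp [0.2767, -0.2786, 0.363] F [-0.2, -0.3, -1.1] w 0.358
axes(cols)
 [[ 0.516 -0.001  0.857]
 [ 0.004  1.    -0.001]
 [-0.857  0.004  0.516]]
grasp [ 0.3567 -0.2779  0.2302]
```

Request:
arm_command(moves=[{"travel":[0.0007,0,-0.0004],"spin":0},{"travel":[0.0014,0,-0.0008],"spin":0},{"travel":[0.002,0,-0.0012],"spin":0}])

```text
t: 33.35
tcp_pos: [0.2773, -0.2789, 0.3621]
orientation: [0.872, 0.001, 0.49, 0.001]
contact_force: [-3.4, 2.9, 13.2]
width: 0.364
```

Request:
arm_command(moves=[{"travel":[0.0007,0,-0.0004],"spin":0},{"travel":[0.0014,0,-0.0008],"spin":0}])

```text
t: 33.6
tcp_pos: [0.2778, -0.2792, 0.3618]
orientation: [0.872, 0.001, 0.489, 0.001]
contact_force: [-4.2, 2.9, 14.4]
width: 0.361
```

Request:
arm_command(moves=[{"travel":[0,0,0],"spin":0},{"travel":[0,0,0],"spin":0},{"travel":[0,0,0],"spin":0},{"travel":[0,0,0],"spin":0},{"travel":[-0.02,0,0],"spin":0},{"travel":[-0.05,0,0],"spin":0},{"travel":[-0.08,0,0],"spin":0},{"travel":[-0.11,0,0],"spin":0},{"travel":[-0.13,0,0],"spin":0},{"travel":[-0.13,0,0],"spin":0}], hand=0.085)

```text
t: 34.85
tcp_pos: [0.2097, -0.2802, 0.4736]
orientation: [0.873, 0.0, 0.488, 0.0]
contact_force: [0.4, -0.9, -0.3]
width: 0.996
```

```bash
python3 -c "
from h import *
s,M=st(); p,d,c=shot('wrist','19'); P=cloud(d,c)
b,g,r=[p[...,i].astype(int) for i in range(3)]
m=(r>80)&(g<60)&(b<70)&(P[...,0]>.3)&(P[...,0]<.42)&(abs(P[...,1]+.28)<.06)
X=P[m];print(len(X)); 
for z in (.13,.16,.19,.22,.24): 
  k=abs(X[:,2]-z)<.008; print(z,k.sum(),np.median(X[k],axis=0).round(4) if k.any() else '')
p,d,c=shot('scene','19'); crop(p,240,140,420,320,'sc19',4)
p,d,c=shot('side','19')
"
```

```text
t 34.85 q [-1.34, -0.199, -0.636, 0.995, 0.534, -1.301] tcp [0.2097, -0.2802, 0.4736] F [0.4, -0.9, -0.3] w 0.996
axes(cols)
 [[ 0.523  0.     0.852]
 [ 0.001  1.    -0.001]
 [-0.852  0.001  0.523]]
grasp [ 0.2907 -0.2801  0.3414]
1614
0.13 13 [ 0.362  -0.2779  0.1375]
0.16 243 [ 0.3652 -0.278   0.1603]
0.19 374 [ 0.3711 -0.2791  0.1914]
0.22 138 [ 0.3759 -0.269   0.2196]
0.24 238 [ 0.3792 -0.2758  0.2405]
```

View pics/wrist19.png

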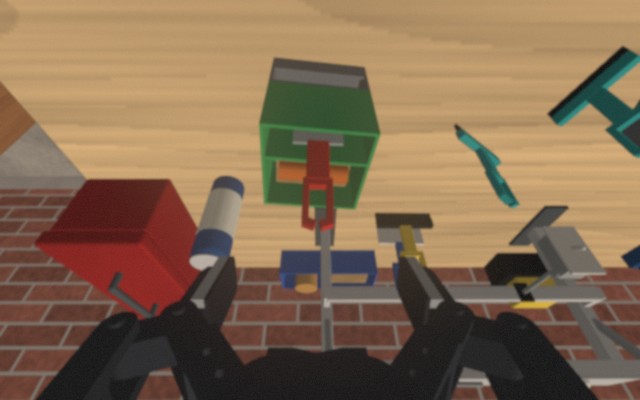

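View pics/sc19.png

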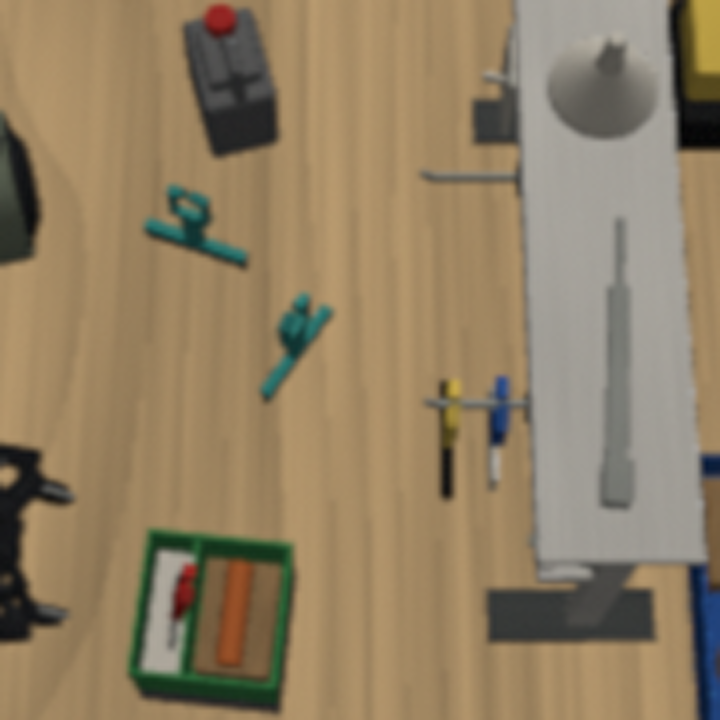

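View pics/side19.png

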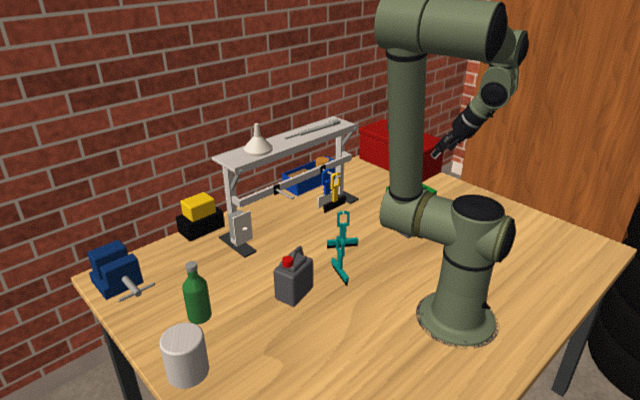

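The red scraper leans slightly (about 0.17 rad) on the partition in the slot, near (180,600) in the scene crop. The blue and yellow tools hang on the spare hook near (500,405) and (450,405). I'll let it settle and check that nothing is still moving.

Request:
arm_command(moves=[{"travel":[-0.02,0,0],"spin":0},{"travel":[-0.02,0,0],"spin":0},{"travel":[-0.02,0,0],"spin":0},{"travel":[-0.02,0,0],"spin":0},{"travel":[-0.02,0,0],"spin":0},{"travel":[-0.02,0,0],"spin":0}])

```text
t: 35.75
tcp_pos: [0.1997, -0.2795, 0.4887]
orientation: [0.872, 0.001, 0.489, 0.002]
contact_force: [-0.3, -0.1, 0.2]
width: 0.994
```

```bash
python3 -c "
from h import *
p1,_,_=shot('scene','20'); p2,_,_=shot('scene','21')
a,_,_=load('scene','19'); 
print(cv2.absdiff(p1,p2)[:,270:440].max(), cv2.absdiff(a,p2)[265:320,270:330].max(), cv2.absdiff(a,p2)[200:270,340:380].max())
st(); print(manip.hand_in())"
```

```text
6 4 3
t 35.85 q [-1.372, -0.211, -0.605, 1.061, 0.538, -1.34] tcp [0.1996, -0.2795, 0.4888] F [0.6, -0.0, -0.7] w 0.992
axes(cols)
 [[ 0.522 -0.002  0.853]
 [ 0.004  1.    -0.001]
 [-0.853  0.004  0.522]]
grasp [ 0.2806 -0.2789  0.3566]
the job is handed in; nothing more can be done
None
```

I moved the ice scraper and then the squeegee to the spare hook, placed the red scraper in the slot, and handed the job in at about 36 s of the 70 s allowed. The hand-in reports no verdict.

- **Front tools:** the ice scraper hangs about 25 mm from the rail and the squeegee about 68 mm. Both were released, and both hang there in the last pictures.
- **Red scraper:** I took it off its hook only after both front tools were hanging. I lowered it in small steps until it met the floor at 14 N, with the edge about 15 mm above the slot bottom. That height matches the camera depth reading of the floor plate. After release it leans about 0.17 rad on the partition.
- **Last checks:** the final scene pictures show nothing moving and no visible shift in the other things on the bench and shelf. The force on the tool was near zero and the gripper was clear.
- **Joint limit:** the moves can't command tilt, so I got the 30 degree lean by pushing the arm against joint 4's upper limit in free space. That joint then read 2.103–2.104 against the rounded limit of 2.1. The controller reported no fault, but I could not confirm that this counts as within range.
- **Measurements that disagreed:** the first views put the spare hook's sideways position between -0.105 and -0.110 m. Closer views settled it at -0.109 m, and I used that for the squeegee and a final correction on the ice scraper.

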